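# Scrape the chips off a fixture plate and load the next blanks

## Task

Wipe every loose steel chip off the fixture plate into the chip trough along its robot-side edge, using the scraper block and never the fingers. Only when the plate is clear, lay all the red blanks from the stack flat on it, each inside an etched rectangle of its own and lined up with it (which goes where does not matter). Leave the scraper standing upright on its rubber mat, the chips in the trough, and the bottle, wheel and cup where they are.

Things in the scene. Friction and masses are not known exactly. Their poses are not given: they have to be found in the camera images.
- fixture: steel plate 220 mm (x) by 352 mm (y), fixed, top face 40 mm above the table; origin on the table under the plate's centre. Lips along its two y edges, 6 mm wide, stand 8 mm above the plate (340 mm free between them). The +x edge is open; along the -x edge (x = -0.11, robot side) runs the chip trough. Four rectangles are etched side by side along y
- trough (a point): middle of the floor of the open sheet-metal chip trough, fixed to the fixture: inside 75 mm wide (fixture x -0.185 to -0.11) and 344 mm long (fixture y); floor 4 mm, walls 30 mm above the table; its inner side is the plate itself
- scraper: scraper block: white plastic bar 40 mm (x, thickness) by 120 mm (y, the wiping edge's length), 26 mm high with a black rubber sole, and on it a grey upright grip 22 mm (x) by 70 mm (y) from 26 to 68 mm height; 280 g; origin at the centre of its underside; stands by itself
- mat: black rubber mat, 140 mm (x) by 200 mm (y) by 3 mm, fixed; the scraper's place; origin at the centre of its underside
- riser: plywood board 130 mm (x) by 110 mm (y) by 24 mm, fixed, under the stack of blanks; origin at the centre of its underside
- nest0 (a point): centre of the etched rectangle at y = -111 mm of the plate, on its top face; the outline is 102 mm (fixture x) by 54 mm (fixture y)
- nest1 (a point): centre of the etched rectangle at y = -37 mm of the plate, on its top face; the outline is 102 mm (fixture x) by 54 mm (fixture y)
- nest2 (a point): centre of the etched rectangle at y = +37 mm of the plate, on its top face; the outline is 102 mm (fixture x) by 54 mm (fixture y)
- nest3 (a point): centre of the etched rectangle at y = +111 mm of the plate, on its top face; the outline is 102 mm (fixture x) by 54 mm (fixture y)
- chip0: loose dark bent steel chip, about 27 by 13 mm in plan and 8 mm high, 14 g; origin at the middle of its underside; may be absent
- chip1: loose dark bent steel chip, about 27 by 13 mm in plan and 8 mm high, 14 g; origin at the middle of its underside; may be absent
- chip2: loose dark bent steel chip, about 27 by 13 mm in plan and 8 mm high, 14 g; origin at the middle of its underside; may be absent
- chip3: loose dark bent steel chip, about 27 by 13 mm in plan and 8 mm high, 14 g; origin at the middle of its underside; may be absent
- chip4: loose dark bent steel chip, about 27 by 13 mm in plan and 8 mm high, 14 g; origin at the middle of its underside; may be absent
- chip5: loose dark bent steel chip, about 27 by 13 mm in plan and 8 mm high, 14 g; origin at the middle of its underside; may be absent
- chip6: loose dark bent steel chip, about 27 by 13 mm in plan and 8 mm high, 14 g; origin at the middle of its underside; may be absent
- chip7: loose dark bent steel chip, about 27 by 13 mm in plan and 8 mm high, 14 g; origin at the middle of its underside; may be absent
- blank0: flat red-primed iron blank, 90 mm (x) by 42 mm (y) by 10 mm thick, about 260 g, two dark holes; origin at the centre of its underside; stacked one on another on the riser
- blank1: flat red-primed iron blank, 90 mm (x) by 42 mm (y) by 10 mm thick, about 260 g, two dark holes; origin at the centre of its underside; stacked one on another on the riser, may be absent
- blank2: flat red-primed iron blank, 90 mm (x) by 42 mm (y) by 10 mm thick, about 260 g, two dark holes; origin at the centre of its underside; stacked one on another on the riser, may be absent
- blank3: flat red-primed iron blank, 90 mm (x) by 42 mm (y) by 10 mm thick, about 260 g, two dark holes; origin at the centre of its underside; stacked one on another on the riser, may be absent
- oiler: bystander: white plastic bottle, 52 mm diameter, 130 mm high; origin at the centre of its underside
- wheel: bystander: red cast wheel, 124 mm diameter, 52 mm high; origin at the centre of its underside
- cup: bystander: dark steel cup, 70 mm diameter, 50 mm high; origin at the centre of its underside
Things that resemble listed ones, but are neither listed nor needed, are in the scene too. Leave any orange look-alike of the scraper alone.

How it is judged:
By the outcome, as a careful person would: the job done as asked, in the order asked, and still so for the second after the job is handed in, with the robot touching nothing.
Of chip0, chip1, chip2, chip3, chip4, chip5, chip6, chip7 only 4 to 8 are there at a start; the rules pass over those that are not, and their reading is None.
Of blank1, blank2, blank3 only 2 to 3 are there at a start; the rules pass over those that are not, and their reading is None.
At some moment in a run one of scraper may be knocked a few centimetres aside while the robot is not near it.
Once in a run the grip may slacken for a moment while it holds something.
It also fails if it takes over 210 s, if anything falls off the work surface, if the arm or the gripper's body presses on something with over 40 N, if the wrist force passes 120 N, or if a joint passes its speed limit or range.

## Robot

A 6-joint arm with a two-finger parallel gripper is mounted at the origin on the work surface. World frame = base frame: x ahead of the robot, y to its left, z up, the work surface at z = 0. Lengths are in m, angles in rad, forces in N, time in s.
With the tool pointing down it reaches from about 0.3 to 1 m from the base axis. Payload 5.1 kg.
Tool frame: the origin (TCP) lies at the centre of the arm's flange, where the gripper is bolted on; the fingertips stand 190 mm ahead of it and the grasp point (between the pads) lies 171 mm ahead of it (finger_overhang is the z of the fingertips in the tool frame, in m); z points along the fingers, y is the line along which they close (so a half turn about z gives the same grasp; the last joint's range is limited). The gripper opens to 95 mm and grips with 3 to 60 N. Pads are 20 mm wide; open, the fingers measure 119 mm over their backs; the gripper's body (75 mm by 180 mm) begins 59 mm behind the grasp point.
Start: joints at [1.163, 0.124, 1.65, -0, 1.367, -0.083], TCP at [0.207, 0.616, 0.405] pointing down, gripper open.
Joint ranges: [-2.61, 2.61], [-1.02, 2.33], [0.03, 2.71], [-1.35, 4.49], [0.32, 2.68], [-2.91, 2.91]. Speed limits (rad/s): [2.57, 2.57, 3.14, 3.14, 3.14, 3.14].

## Interface

Orientations are given as a rotation vector (axis times angle).
In Python, from plant import * gives the robot as it stands. The module is installed in compiled form; this text tells all that it offers.
- The arm moves only by the tool servo_tool, never from a script. Its argument "commands" is a list of rows, each an object with "delta_pos": the shift along the tool's x, y, z in m, a list of three; "turn": the turn, a rotation vector about the tool's x, y, z in rad, a list of three; "grip": the finger opening in m, from 0 to 0.0951. A call has 1 to 12 rows; each row shifts and turns the commanded pose from where the row before left it, along the tool's axes as they then stand; what a row does not reach is not made up. A row lasts 1/12 s, in which the tool goes at most 41.7 mm and 7.16 degrees, less where a joint would pass 70% of its speed; a pose out of reach is approached as far as the arm can. A call is refused whole if a number of a shift passes 0.0417 or a number of a turn 0.125, either way. A call with a gripper value outside its range is refused whole. The fingers move at their own pace and stop on an object; "newtons" is the grip in N (left out, the last holds). Time passes only in rows, so rows that do not move let the fingers close. It gives the time, the measured TCP pose, the force, the opening and the grip force at its end, in the units of the state.
- get_obs(): the state, without advancing time (a new reading comes with each control period).
- read_camera(name): name is "side" or "top"; returns the picture (400x640x3 uint8, blue, green, red); there is no depth.
- get_calibration(name): a dict with "fov_y" (degrees; the focal length in pixels is half the picture's height over the tangent of half this angle, whatever the lens; pixels are square), "cx", "cy" (the principal point, pixels), "cam_to_world" (4x4, takes a point from camera to world coordinates). Camera axes: x right, y up, looking along -z (the intrinsics and any distortion apply to the point x, -y, -z); pixel columns grow to the right and rows downward; lengths in m; the calibration is good to about 2 mm. A picture is of the moment at which its call begins. get_calibration takes no time and is no camera call.
- hand_in(): hands the job in; it is judged then, once.
Trained networks look in the newest picture that a camera, given by its name, has taken for a name from the list of things; names that differ only in an ending like _2 or _b are one class to them, and where a whole thing is asked for, a point or a joint stands for the part that bears it (a point fixed in the world has none). Each returns a list of dicts, best first, with "p" (0 to 1); they miss things now and then, are a little off and sometimes report something else, mostly with a low value. They report only what shows in the picture. A call takes as long as a camera call. They do not tell look-alikes from the thing itself.
- find_in(camera, label): "location" ([column, row] in pixels, amid what is visible of it).
The state is a dict: "t": time; "qpos": joint angles; "joint_velocities": joint speeds; "joint_torque": joint torques, N m; "tool_pos": TCP position; "ee_rot": TCP orientation; "ft_force": force on the tool from outside, world axes, zero at the start; "ft_torque": the same for the moment, N m; "finger_gap": finger opening in m; "grip_force": force on a finger pad.
Only numpy, scipy, OpenCV 4.12 (cv2) and the standard library are available. Lean on these libraries where they do the work, as an engineer would, in place of code of your own. Each camera call takes 0.05 s, during which the arm holds its last target. There are 200 camera calls.

## Working session

There is one attempt and no reset: what is moved stays moved. The work goes in short steps, Python scripts to look and compute and a tool call to move; the robot and the scene stay as the last step left them, time stands still between calls to the robot, and variables do not carry over. Pictures are saved under pics/ and viewed, at most 14 in all, crops included, and the job is handed in when it is done.

Besides the shell and the picture viewer there is one more tool, called after ">>>" as name([rows], argument=value, ...), one row to a line, values as JSON. servo_tool: Moves the arm, as the interface text tells. Its arguments: {"type":"object","properties":{"commands":{"type":"array","items":{"type":"object","properties":{"delta_pos":{"type":"array","items":{"type":"number"}},"turn":{"type":"array","items":{"type":"number"}},"grip":{"type":"number"}}}},"newtons":{"type":"number"}},"required":["commands"]}

```bash
mkdir -p pics; python3 - <<'E'
from plant import *
import cv2,numpy as np
for c in("top","side"):
    im=read_camera(c); cv2.imwrite(f"pics/{c}0.png",im)
    k=get_calibration(c); print(c,k)
o=get_obs(); print(o['t'],o['tool_pos'],o['ee_rot'],o['ft_force'],o['finger_gap'])
E
```

```text
top {'fov_y': 43.85737260370946, 'cx': 320.9524291965416, 'cy': 194.10236155664455, 'cam_to_world': array([[ 0.02113992,  0.98779149, -0.1543408 ,  0.29131179],
       [-0.99976313,  0.02168539,  0.00185127,  0.02379157],
       [ 0.00517561,  0.15426511,  0.98801594,  1.41240633],
       [ 0.        ,  0.        ,  0.        ,  1.        ]])}
side {'fov_y': 50.27703268081411, 'cx': 324.16722652324364, 'cy': 192.7258993884514, 'cam_to_world': array([[-0.97857944,  0.14599788, -0.14514439,  0.30680306],
       [-0.20463044, -0.61257098,  0.76346786,  1.05940405],
       [ 0.02255345,  0.77681492,  0.62932498,  0.93488457],
       [ 0.        ,  0.        ,  0.        ,  1.        ]])}
0.1 [0.20736398 0.6157985  0.4036632 ] [-5.07879546e-01 -3.09979900e+00  2.75618561e-03] [-0.17207854 -0.73064862 -0.98813409] 0.09524300716193186
```

View pics/top0.png

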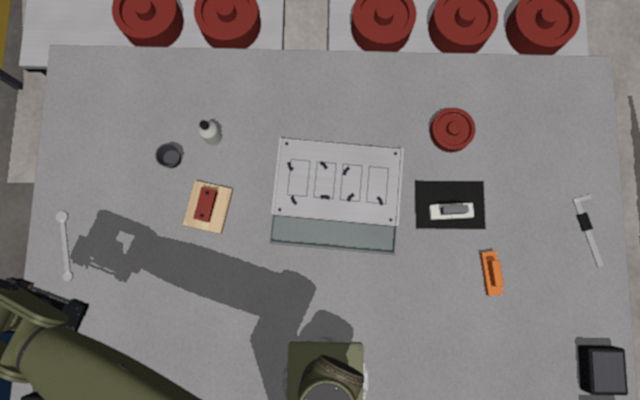

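View pics/side0.png

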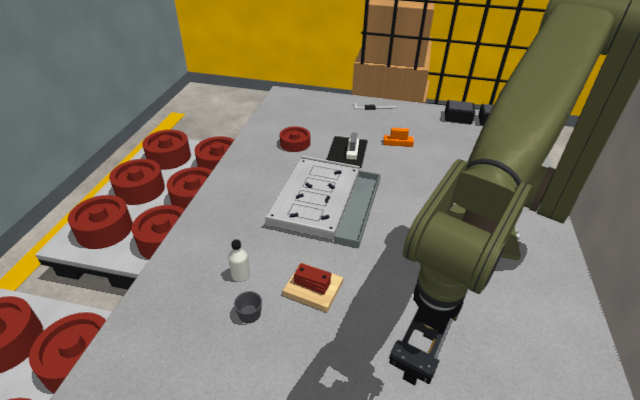

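Top: scraper white/grey at (452,211) on the black mat (450,205); orange look-alike at (492,272), to be left alone; blanks at (205,204) on riser (207,206); fixture plate at (338,180) with about 7–8 chips; trough below it (333,234).

```bash
cat > h.py <<'E'
from plant import *
import cv2,numpy as np
from scipy.optimize import least_squares
def K(c):
    k=get_calibration(c); return 200/np.tan(np.radians(k['fov_y']/2)),k['cx'],k['cy'],np.array(k['cam_to_world'])
def px2w(c,uv,z):
    f,cx,cy,T=K(c); d=T[:3,:3]@np.array([(uv[0]-cx)/f,-(uv[1]-cy)/f,-1]); o=T[:3,3]
    return o+d*(z-o[2])/d[2]
def w2px(c,P):
    f,cx,cy,T=K(c); q=(np.atleast_2d(P)-T[:3,3])@T[:3,:3]
    return np.c_[cx+f*q[:,0]/-q[:,2], cy-f*q[:,1]/-q[:,2]]
def crop(c,im,x,y,w,h,s,name):
    cv2.imwrite(name,cv2.resize(im[y:y+h,x:x+w],None,fx=s,fy=s,interpolation=cv2.INTER_CUBIC))
E
python3 - <<'E'
from h import *
im=cv2.imread("pics/top0.png"); s=cv2.imread("pics/side0.png")
crop("top",im,264,130,146,125,5,"pics/t_fix.png")
a=cv2.resize(im[165:305,410:520],None,fx=3.6,fy=3.6,interpolation=cv2.INTER_CUBIC)
b=cv2.resize(im[165:245,172:242],None,fx=5.5,fy=5.5,interpolation=cv2.INTER_CUBIC)
h=max(a.shape[0],b.shape[0]); p=lambda q:cv2.copyMakeBorder(q,0,h-q.shape[0],0,0,cv2.BORDER_CONSTANT)
cv2.imwrite("pics/t_sb.png",np.hstack([p(a),p(b)]))
H={'fixture':.04,'trough':.004,'scraper':.068,'mat':.003,'riser':.024,'nest0':.04,'chip0':.044,'blank0':.064,'oiler':.065,'wheel':.05,'cup':.05}
for n,z in H.items():
    for c in("top","side"):
        for r in find_in(c,n)[:9]:
            if r['p']>.3: print(n,c,np.round(r['location'],1),round(r['p'],2),np.round(px2w(c,r['location'],z)[:2],3))
E
```

```text
fixture top [334.8 195. ] 0.77 [ 0.504 -0.018]
fixture side [324.6 199. ] 0.97 [0.505 0.005]
trough top [337.  198.4] 0.6 [ 0.5   -0.025]
trough side [327.  200.3] 0.97 [ 0.504 -0.032]
scraper top [448.5 211.7] 0.85 [ 0.46  -0.328]
scraper top [492.2 273.9] 0.82 [ 0.295 -0.442]
scraper top [205.4 206.8] 0.55 [0.459 0.335]
scraper side [313.1 275. ] 0.67 [0.465 0.348]
scraper side [397.6 137.7] 0.61 [ 0.299 -0.39 ]
scraper side [353.9 146.9] 0.51 [ 0.454 -0.284]
mat top [335.8 194.2] 0.63 [ 0.512 -0.021]
mat top [448.5 201.2] 0.61 [ 0.499 -0.345]
mat side [343.3 152.2] 0.76 [ 0.5   -0.337]
mat side [295.9 137.9] 0.74 [ 0.708 -0.395]
riser top [213.8 212.7] 0.88 [0.449 0.321]
riser side [314.1 294.8] 0.91 [0.456 0.376]
nest0 top [336.5 198.3] 0.72 [ 0.495 -0.022]
nest0 side [328.9 200.1] 0.71 [0.49  0.008]
nest0 side [344.7 154. ] 0.36 [ 0.485 -0.271]
chip0 side [326.9 198.7] 0.56 [0.497 0.007]
blank0 top [202.  203.2] 0.7 [0.47  0.346]
blank0 side [312.9 272.4] 0.64 [0.468 0.336]
blank0 side [298.9 282.2] 0.61 [0.496 0.376]
blank0 side [311. 284.] 0.59 [0.464 0.375]
blank0 side [326.5 200. ] 0.57 [0.493 0.037]
blank0 side [312.3 284.6] 0.52 [0.461 0.376]
oiler top [206.5 131.7] 0.59 [0.671 0.345]
oiler top [449.4 129.8] 0.32 [ 0.692 -0.335]
oiler side [236.4 263.3] 0.65 [0.675 0.352]
wheel top [450.5 131. ] 0.97 [ 0.693 -0.342]
wheel top [335.8 194.5] 0.75 [ 0.504 -0.02 ]
wheel side [296.8 136.8] 0.81 [ 0.687 -0.331]
cup top [164.6 154.7] 0.75 [0.606 0.462]
cup top [336.5 199.2] 0.54 [ 0.491 -0.022]
cup side [249.1 304.5] 0.75 [0.602 0.46 ]
```

View pics/t_fix.png

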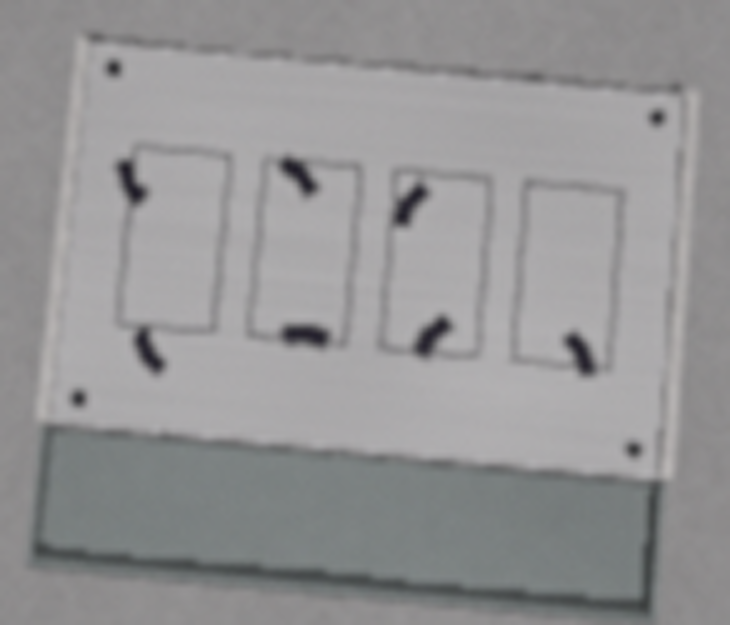

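View pics/t_sb.png

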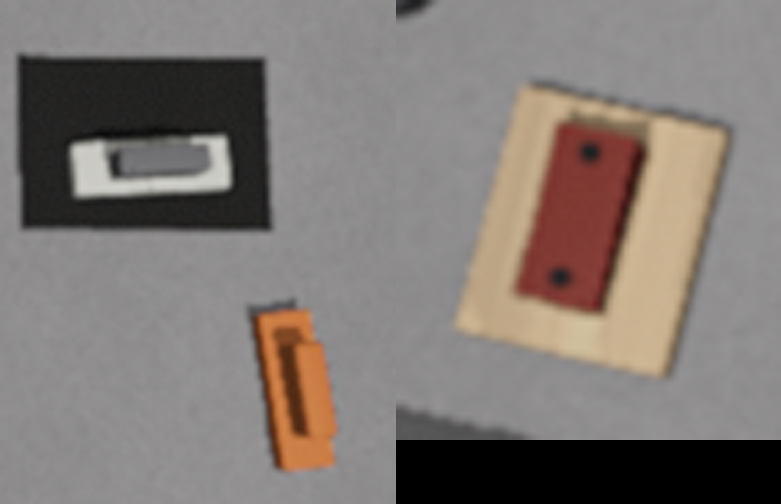

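Seven chips show (crop 5x): near nests 3 (2), 2 (2), 1 (2), 0 (1). The scraper is the white bar with grey grip, (452,211) in the picture; orange one at (492,272) is rejected. Now I fit poses.

```bash
cat > fit.py <<'E'
from h import *
def un(p,s,x0,y0): return (np.array(p,float)+.5)/s-.5+[x0,y0]
def fit(loc,obs,p0,zfree=False):
    # loc Nx3, obs list of (cam, idx, uv)
    def P(p):
        c,s=np.cos(p[2]),np.sin(p[2]); z=p[3] if zfree else 0
        return np.c_[p[0]+c*loc[:,0]-s*loc[:,1],p[1]+s*loc[:,0]+c*loc[:,1],loc[:,2]+z]
    f=lambda p:np.concatenate([(w2px(c,P(p)[i])-uv).ravel() for c,i,uv in obs])
    r=least_squares(f,p0); return r.x,np.sqrt(np.mean(r.fun**2))
E
python3 - <<'E'
from fit import *
pts=[(134,146),(232,154),(118,325),(214,331),(266,157),(361,164),(250,334),(347,347),(393,169),(492,177),(380,348),(478,356),(527,180),(623,189),(513,360),(610,369)]
loc=[(a*.051,y+b*.027,.04) for y in(.111,.037,-.037,-.111) for a,b in((1,1),(1,-1),(-1,1),(-1,-1))]
p,e=fit(np.array(loc),[("top",np.arange(16),un(pts,5,264,130))],[.5,-.02,0]); print("fixture",p,e)
R=np.array([(x*.045,y*.021,0) for x,y in((1,1),(1,-1),(-1,1),(-1,-1))])
b=[(169,122),(249,145),(122,292),(207,310)]
for z in(.054,.064): print("blank",z,*fit(R+[0,0,z],[("top",np.arange(4),un(b,5.5,172,165))],[.47,.34,0]))
print(*fit(R,[("top",np.arange(4),un(b,5.5,172,165))],[.47,.34,0,.06],True))
R=np.array([(x*.02,y*.06,.029) for x,y in((1,1),(1,-1),(-1,1),(-1,-1))])
w=[(70,142),(228,135),(74,198),(231,189)]
print("scr",*fit(R,[("top",np.arange(4),un(w,3.6,410,165))],[.46,-.33,0]))
G=np.array([(x*.011,y*.035,.071) for x,y in((1,1),(1,-1),(-1,1),(-1,-1))])
g=[(118,147),(210,144),(120,178),(210,172)]
print("grip",*fit(G,[("top",np.arange(4),un(g,3.6,410,165))],[.46,-.33,0]))
m=[(19,57),(264,59),(22,228),(271,229)]
M=np.array([(x*.07,y*.1,.003) for x,y in((1,1),(1,-1),(-1,1),(-1,-1))])
print("mat",*fit(M,[("top",np.arange(4),un(m,3.6,410,165))],[.46,-.33,0]))
s=cv2.imread("pics/side0.png")
a=cv2.resize(s[255:312,275:350],None,fx=6,fy=6,interpolation=cv2.INTER_CUBIC)
b=cv2.resize(s[127:170,320:372],None,fx=6,fy=6,interpolation=cv2.INTER_CUBIC)
h=a.shape[0]; cv2.imwrite("pics/s_sb.png",np.hstack([a,cv2.copyMakeBorder(b,0,h-b.shape[0],0,0,cv2.BORDER_CONSTANT)]))
E
```

```text
fixture [ 0.54446884 -0.02533152 -0.06813139] 0.2360610776636892
blank 0.054 [ 0.46891791  0.33854987 -0.20469923] 0.4853086969074351
blank 0.064 [ 0.46761758  0.33623206 -0.20452183] 0.5522887441981675
[ 0.47349264  0.34670308 -0.2053028   0.01882358] 0.3638673389744547
scr [ 0.46819505 -0.3463087   0.06898733] 0.6121524483685848
grip [ 0.46742375 -0.34555704  0.0665556 ] 0.2713160764615456
mat [ 0.49019354 -0.34823283  0.01406691] 0.5473922756960525
```

View pics/s_sb.png

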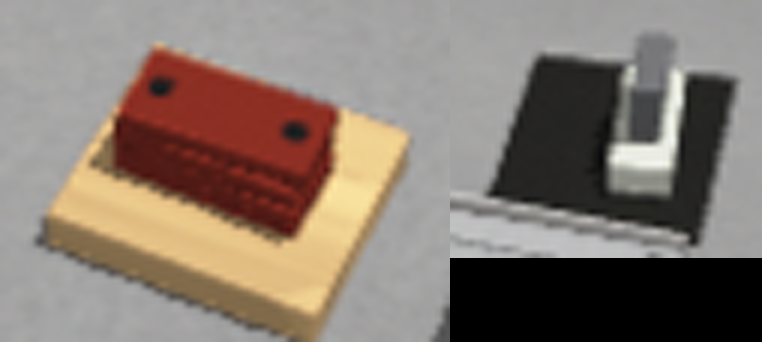

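```bash
cat > plan.py <<'E'
from fit import *
from scipy.spatial.transform import Rotation as Rn
FX=(np.array([.5445,-.0253]),-.0681)
def f2w(x,y): c,s=np.cos(FX[1]),np.sin(FX[1]); return FX[0]+[c*x-s*y,s*x+c*y]
def w2f(p): c,s=np.cos(FX[1]),np.sin(FX[1]); d=np.array(p[:2])-FX[0]; return np.array([c*d[0]+s*d[1],-s*d[0]+c*d[1]])
def yang():  # direction of tool y, world
    R=Rn.from_rotvec(get_obs()['ee_rot']).as_matrix(); return R
def go(x,y,z,yaw=None,half=True):
    """z = TCP height; yaw = wished direction of tool y. Prints tool-frame turn and shift (shift in the turned frame and in the present one)"""
    o=get_obs(); R=Rn.from_rotvec(o['ee_rot']).as_matrix(); a=np.arctan2(R[1,1],R[0,1])
    t=0 if yaw is None else a-yaw
    if half: t=(t+np.pi/2)%np.pi-np.pi/2
    d=np.array([x,y,z])-o['tool_pos']; R2=R@Rn.from_rotvec([0,0,t]).as_matrix()
    tilt=np.arccos(-R[2,2])
    print(f"t={o['t']:.2f} yaw_now={a:.4f} tilt={tilt:.4f} turn_z={t:.4f} now={np.round(R.T@d,4)} after={np.round(R2.T@d,4)} gap={o['finger_gap']:.4f} F={np.round(o['ft_force'],1)} tcp={np.round(o['tool_pos'],4)} gf={o['grip_force']:.1f}")
E
python3 - <<'E'
from plan import *
R=np.array([(x*.045,y*.021,0) for x,y in((1,1),(1,-1),(-1,1),(-1,-1))])
b=un([(169,122),(249,145),(122,292),(207,310)],5.5,172,165)
sb=un([(115,118),(157,45),(300,182),(335,105)],6,275,255)
print(*fit(R,[("top",np.arange(4),b),("side",np.arange(4),sb)],[.47,.34,0,.06],True))
print("side only z", [fit(R+[0,0,z],[("side",np.arange(4),sb)],[.47,.34,0]) for z in(.054,.064)])
for q in[(131,181),(150,351),(299,175),(305,336),(411,205),(433,335),(580,355)]:
    print(np.round(w2f(px2w("top",un(q,5,264,130),.044)),3),end=' ')
print(); go(.468,-.346,.30,.0675)
E
```

```text
[ 0.46902386  0.33695925 -0.19698752  0.06085831] 0.6060770221504121
side only z [(array([ 0.47122927,  0.3311349 , -0.18669371]), np.float64(0.5276243179885166)), (array([ 0.46938472,  0.33936069, -0.18824075]), np.float64(0.5707436225240426))]
[0.03  0.138] [-0.065  0.118] [0.042 0.044] [-0.049  0.033] [ 0.03 -0.02] [-0.042 -0.038] [-0.046 -0.121] 
t=1.20 yaw_now=1.2460 tilt=0.0000 turn_z=1.1785 now=[-0.5539 -0.8285  0.1048] after=[-0.9774  0.1951  0.1048] gap=0.0952 F=[ 1.  -0.9  0.7] tcp=[0.2075 0.616  0.4048] gf=0.0
```

>>> servo_tool([
  {"turn": [0,0,0.118]},
  {"turn": [0,0,0.118]},
  {"turn": [0,0,0.118]},
  {"turn": [0,0,0.118]},
  {"turn": [0,0,0.118]},
  {"turn": [0,0,0.118]},
  {"turn": [0,0,0.118]},
  {"turn": [0,0,0.118]},
  {"turn": [0,0,0.118]},
  {"turn": [0,0,0.1165]},
])

```text
schema error: expected keys delta_pos, turn, grip
```

>>> servo_tool([
  {"delta_pos": [-0.039,0.0078,0.0042]},
  {"delta_pos": [-0.039,0.0078,0.0042]},
  {"delta_pos": [-0.039,0.0078,0.0042]},
  {"delta_pos": [-0.039,0.0078,0.0042]},
  {"delta_pos": [-0.039,0.0078,0.0042]},
  {"delta_pos": [-0.039,0.0078,0.0042]},
  {"delta_pos": [-0.039,0.0078,0.0042]},
  {"delta_pos": [-0.039,0.0078,0.0042]},
  {"delta_pos": [-0.039,0.0078,0.0042]},
  {"delta_pos": [-0.039,0.0078,0.0042]},
  {"delta_pos": [-0.039,0.0078,0.0042]},
  {"delta_pos": [-0.039,0.0078,0.0042]},
])

```text
schema error: expected keys delta_pos, turn, grip
```

>>> servo_tool([
  {"delta_pos": [-0.039,0.0078,0.0042]},
  {"delta_pos": [-0.039,0.0078,0.0042]},
  {"delta_pos": [-0.039,0.0078,0.0042]},
  {"delta_pos": [-0.039,0.0078,0.0042]},
  {"delta_pos": [-0.039,0.0078,0.0042]},
  {"delta_pos": [-0.039,0.0078,0.0042]},
  {"delta_pos": [-0.039,0.0078,0.0042]},
  {"delta_pos": [-0.039,0.0078,0.0042]},
  {"delta_pos": [-0.039,0.0078,0.0042]},
  {"delta_pos": [-0.039,0.0078,0.0042]},
  {"delta_pos": [-0.039,0.0078,0.0042]},
])

```text
schema error: expected keys delta_pos, turn, grip
```

```bash
python3 - <<'E'
from plan import *
go(.468,-.346,.229,.0675)
im=read_camera("top"); s=read_camera("side")
for n,i in(("top",im),("side",s)):
    g=cv2.imread(f"pics/{n}0.png"); d=cv2.absdiff(i,g).max(2)>40
    P=w2px(n,[.468,-.346,.03])[0]; print(n,P,d[int(P[1])-15:int(P[1])+15,int(P[0])-30:int(P[0])+30].sum())
cv2.imwrite("pics/a1.png",np.hstack([cv2.resize(im[130:280,390:530],None,fx=2.8,fy=2.8),cv2.resize(s[100:250,280:420],None,fx=2.8,fy=2.8)]))
E
```

```text
t=1.20 yaw_now=1.2460 tilt=0.0000 turn_z=1.1785 now=[-0.5539 -0.8285  0.1758] after=[-0.9774  0.1951  0.1758] gap=0.0952 F=[ 1.  -0.9  0.7] tcp=[0.2075 0.616  0.4048] gf=0.0
top [451.50891583 210.76391527] 0
side [352.16660088 146.28473556] 0
```

View pics/a1.png

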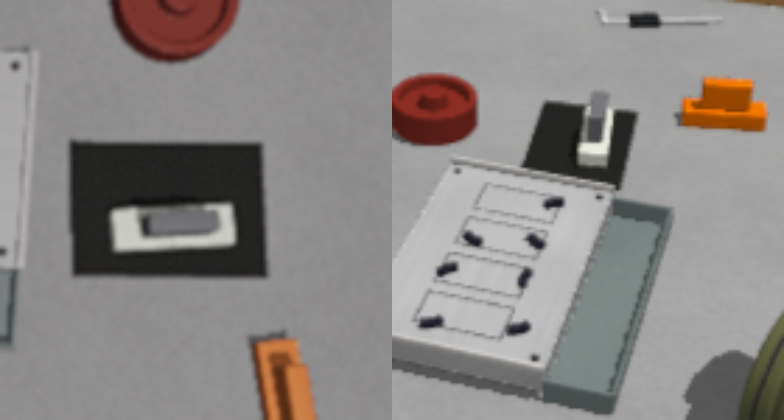

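The picture shows an unmoved scene, scraper white at top (452,211), seven chips; the moves were refused for missing keys. Repeating with all keys.

>>> servo_tool([
  {"delta_pos": [0,0,0],"turn": [0,0,0.118],"grip": 0.095},
  {"delta_pos": [0,0,0],"turn": [0,0,0.118],"grip": 0.095},
  {"delta_pos": [0,0,0],"turn": [0,0,0.118],"grip": 0.095},
  {"delta_pos": [0,0,0],"turn": [0,0,0.118],"grip": 0.095},
  {"delta_pos": [0,0,0],"turn": [0,0,0.118],"grip": 0.095},
  {"delta_pos": [0,0,0],"turn": [0,0,0.118],"grip": 0.095},
  {"delta_pos": [0,0,0],"turn": [0,0,0.118],"grip": 0.095},
  {"delta_pos": [0,0,0],"turn": [0,0,0.118],"grip": 0.095},
  {"delta_pos": [0,0,0],"turn": [0,0,0.118],"grip": 0.095},
  {"delta_pos": [0,0,0],"turn": [0,0,0.1165],"grip": 0.095},
])

```text
t: 2.13
tool_pos: [0.2075, 0.616, 0.4047]
ee_rot: [2.152, 2.289, -0.0]
ft_force: [0.2, 0.1, -1.0]
finger_gap: 0.0952
grip_force: 0.0
```

>>> servo_tool([
  {"delta_pos": [-0.039,0.0078,0.0042],"turn": [0,0,0],"grip": 0.095},
  {"delta_pos": [-0.039,0.0078,0.0042],"turn": [0,0,0],"grip": 0.095},
  {"delta_pos": [-0.039,0.0078,0.0042],"turn": [0,0,0],"grip": 0.095},
  {"delta_pos": [-0.039,0.0078,0.0042],"turn": [0,0,0],"grip": 0.095},
  {"delta_pos": [-0.039,0.0078,0.0042],"turn": [0,0,0],"grip": 0.095},
  {"delta_pos": [-0.039,0.0078,0.0042],"turn": [0,0,0],"grip": 0.095},
  {"delta_pos": [-0.039,0.0078,0.0042],"turn": [0,0,0],"grip": 0.095},
  {"delta_pos": [-0.039,0.0078,0.0042],"turn": [0,0,0],"grip": 0.095},
  {"delta_pos": [-0.039,0.0078,0.0042],"turn": [0,0,0],"grip": 0.095},
  {"delta_pos": [-0.039,0.0078,0.0042],"turn": [0,0,0],"grip": 0.095},
  {"delta_pos": [-0.039,0.0078,0.0042],"turn": [0,0,0],"grip": 0.095},
  {"delta_pos": [-0.039,0.0078,0.0042],"turn": [0,0,0],"grip": 0.095},
])

```text
t: 3.13
tool_pos: [0.3322, 0.1537, 0.3545]
ee_rot: [2.144, 2.295, 0.002]
ft_force: [1.4, 0.0, 0.4]
finger_gap: 0.0952
grip_force: 0.0
```

>>> servo_tool([
  {"delta_pos": [-0.039,0.0078,0.0042],"turn": [0,0,0],"grip": 0.095},
  {"delta_pos": [-0.039,0.0078,0.0042],"turn": [0,0,0],"grip": 0.095},
  {"delta_pos": [-0.039,0.0078,0.0042],"turn": [0,0,0],"grip": 0.095},
  {"delta_pos": [-0.039,0.0078,0.0042],"turn": [0,0,0],"grip": 0.095},
  {"delta_pos": [-0.039,0.0078,0.0042],"turn": [0,0,0],"grip": 0.095},
  {"delta_pos": [-0.039,0.0078,0.0042],"turn": [0,0,0],"grip": 0.095},
  {"delta_pos": [-0.039,0.0078,0.0042],"turn": [0,0,0],"grip": 0.095},
  {"delta_pos": [-0.039,0.0078,0.0042],"turn": [0,0,0],"grip": 0.095},
  {"delta_pos": [-0.039,0.0078,0.0042],"turn": [0,0,0],"grip": 0.095},
  {"delta_pos": [-0.039,0.0078,0.0042],"turn": [0,0,0],"grip": 0.095},
  {"delta_pos": [-0.039,0.0078,0.0042],"turn": [0,0,0],"grip": 0.095},
  {"delta_pos": [0,0,0],"turn": [0,0,0],"grip": 0.095},
])

```text
t: 4.13
tool_pos: [0.4477, -0.272, 0.3074]
ee_rot: [2.15, 2.29, -0.002]
ft_force: [-0.9, 0.4, 0.5]
finger_gap: 0.0953
grip_force: 0.0
```

```bash
python3 - <<'E'
from plan import *
go(.468,-.346,.229,.0675)
for c in("side","top"):
    i=read_camera(c); g=cv2.imread(f"pics/{c}0.png")
    P=w2px(c,[.468,-.346,.03])[0].astype(int); d=cv2.absdiff(i,g).max(2)>40
    print(c,P,d[P[1]-12:P[1]+12,P[0]-12:P[0]+12].sum())
    cv2.imwrite(f"pics/b_{c}.png",i)
E
```

```text
t=4.13 yaw_now=0.0629 tilt=0.0016 turn_z=-0.0046 now=[-0.075   0.0156  0.0785] after=[-0.075   0.0153  0.0785] gap=0.0953 F=[-0.9  0.4  0.5] tcp=[ 0.4477 -0.272   0.3074] gf=0.0
side [352 146] 29
top [451 210] 436
```

>>> servo_tool([
  {"delta_pos": [-0.025,0.0052,0.01],"turn": [0,0,-0.005],"grip": 0.095},
  {"delta_pos": [-0.025,0.0052,0.01],"turn": [0,0,0],"grip": 0.095},
  {"delta_pos": [-0.025,0.0052,0.01],"turn": [0,0,0],"grip": 0.095},
  {"delta_pos": [0,0,0],"turn": [0,0,0],"grip": 0.095},
  {"delta_pos": [0,0,0],"turn": [0,0,0],"grip": 0.095},
])

```text
t: 4.65
tool_pos: [0.4677, -0.3398, 0.2778]
ee_rot: [-2.138, -2.299, -0.0]
ft_force: [-0.4, 0.1, 0.2]
finger_gap: 0.0953
grip_force: 0.0
```

```bash
python3 - <<'E'
from plan import *
go(.468,-.346,.227,.0675)
E
```

```text
t=4.65 yaw_now=0.0726 tilt=0.0017 turn_z=0.0051 now=[-0.0062 -0.0001  0.0508] after=[-0.0062 -0.0001  0.0508] gap=0.0953 F=[-0.4  0.1  0.2] tcp=[ 0.4677 -0.3398  0.2778] gf=0.0
```

>>> servo_tool([
  {"delta_pos": [-0.006,0,0.0],"turn": [0,0,0.005],"grip": 0.095},
  {"delta_pos": [0,0,0.013],"turn": [0,0,0],"grip": 0.095},
  {"delta_pos": [0,0,0.013],"turn": [0,0,0],"grip": 0.095},
  {"delta_pos": [0,0,0.013],"turn": [0,0,0],"grip": 0.095},
  {"delta_pos": [0,0,0.0118],"turn": [0,0,0],"grip": 0.095},
  {"delta_pos": [0,0,0],"turn": [0,0,0],"grip": 0.06},
  {"delta_pos": [0,0,0],"turn": [0,0,0],"grip": 0.03},
  {"delta_pos": [0,0,0],"turn": [0,0,0],"grip": 0.0},
  {"delta_pos": [0,0,0],"turn": [0,0,0],"grip": 0.0},
  {"delta_pos": [0,0,0],"turn": [0,0,0],"grip": 0.0},
  {"delta_pos": [0,0,0],"turn": [0,0,0],"grip": 0.0},
  {"delta_pos": [0,0,0],"turn": [0,0,0],"grip": 0.0},
], newtons=45)

```text
t: 5.65
tool_pos: [0.4684, -0.3467, 0.2279]
ee_rot: [2.145, 2.294, 0.0]
ft_force: [1.2, 0.6, -0.0]
finger_gap: 0.0536
grip_force: 0.0
```

```bash
python3 - <<'E'
from plan import *
go(.468,-.346,.227,.0675)
E
```

```text
t=5.65 yaw_now=0.0675 tilt=0.0009 turn_z=-0.0000 now=[ 0.0007 -0.0003  0.0009] after=[ 0.0007 -0.0003  0.0009] gap=0.0536 F=[ 1.2  0.6 -0. ] tcp=[ 0.4684 -0.3467  0.2279] gf=0.0
```

>>> servo_tool([
  {"delta_pos": [0,0,0],"turn": [0,0,0],"grip": 0.0},
  {"delta_pos": [0,0,0],"turn": [0,0,0],"grip": 0.0},
  {"delta_pos": [0,0,0],"turn": [0,0,0],"grip": 0.0},
  {"delta_pos": [0,0,0],"turn": [0,0,0],"grip": 0.0},
  {"delta_pos": [0,0,0],"turn": [0,0,0],"grip": 0.0},
  {"delta_pos": [0,0,0],"turn": [0,0,0],"grip": 0.0},
  {"delta_pos": [0,0,0],"turn": [0,0,0],"grip": 0.0},
  {"delta_pos": [0,0,0],"turn": [0,0,0],"grip": 0.0},
])

```text
t: 6.32
tool_pos: [0.4683, -0.3465, 0.2274]
ee_rot: [2.145, 2.295, 0.0]
ft_force: [0.5, 0.6, -1.3]
finger_gap: 0.0216
grip_force: 45.0
```

```bash
python3 - <<'E'
from plan import *
print(f2w(.09,.02)); 
go(*f2w(.09,.02),.30,-.0681)
E
```

```text
[ 0.63565234 -0.01147062]
t=6.32 yaw_now=0.0675 tilt=0.0003 turn_z=0.1356 now=[ 0.323   0.1896 -0.0726] after=[ 0.3457  0.1442 -0.0726] gap=0.0216 F=[ 0.5  0.6 -1.3] tcp=[ 0.4683 -0.3465  0.2274] gf=45.0
```

>>> servo_tool([
  {"delta_pos": [0,0,-0.02],"turn": [0,0,0],"grip": 0.0},
  {"delta_pos": [0,0,-0.03],"turn": [0,0,0],"grip": 0.0},
  {"delta_pos": [0,0,-0.0235],"turn": [0,0,0],"grip": 0.0},
  {"delta_pos": [0,0,0],"turn": [0,0,0.068],"grip": 0.0},
  {"delta_pos": [0,0,0],"turn": [0,0,0.0676],"grip": 0.0},
  {"delta_pos": [0.02,0.0083,0],"turn": [0,0,0],"grip": 0.0},
  {"delta_pos": [0.0326,0.0136,0],"turn": [0,0,0],"grip": 0.0},
  {"delta_pos": [0.0326,0.0136,0],"turn": [0,0,0],"grip": 0.0},
  {"delta_pos": [0.0326,0.0136,0],"turn": [0,0,0],"grip": 0.0},
  {"delta_pos": [0.0326,0.0136,0],"turn": [0,0,0],"grip": 0.0},
  {"delta_pos": [0.0326,0.0136,0],"turn": [0,0,0],"grip": 0.0},
  {"delta_pos": [0.0326,0.0136,0],"turn": [0,0,0],"grip": 0.0},
])

```text
t: 7.32
tool_pos: [0.5726, -0.1359, 0.3001]
ee_rot: [-2.295, -2.143, 0.002]
ft_force: [0.1, -0.2, -2.2]
finger_gap: 0.0217
grip_force: 45.0
```

>>> servo_tool([
  {"delta_pos": [0.0326,0.0136,0],"turn": [0,0,0],"grip": 0.0},
  {"delta_pos": [0.0326,0.0136,0],"turn": [0,0,0],"grip": 0.0},
  {"delta_pos": [0.0326,0.0136,0],"turn": [0,0,0],"grip": 0.0},
  {"delta_pos": [0.0326,0.0136,0],"turn": [0,0,0],"grip": 0.0},
  {"delta_pos": [0,0,0],"turn": [0,0,0],"grip": 0.0},
  {"delta_pos": [0,0,0],"turn": [0,0,0],"grip": 0.0},
  {"delta_pos": [0,0,0],"turn": [0,0,0],"grip": 0.0},
])

```text
t: 7.9
tool_pos: [0.6353, -0.0112, 0.2999]
ee_rot: [-2.294, -2.144, 0.003]
ft_force: [-0.0, 0.1, -2.0]
finger_gap: 0.0215
grip_force: 45.0
```

```bash
python3 - <<'E'
from plan import *
go(*f2w(.09,.02),.265,-.0681)
s=read_camera("side"); t=read_camera("top")
cv2.imwrite("pics/c.png",np.hstack([cv2.resize(t[110:260,250:420],None,fx=2.3,fy=2.3),cv2.resize(s[110:260,250:420],None,fx=2.3,fy=2.3)]))
E
```

```text
t=7.90 yaw_now=-0.0675 tilt=0.0021 turn_z=0.0006 now=[-0.0002  0.0004  0.0349] after=[-0.0002  0.0004  0.0349] gap=0.0215 F=[-0.   0.1 -2. ] tcp=[ 0.6353 -0.0112  0.2999] gf=45.0
```

View pics/c.png

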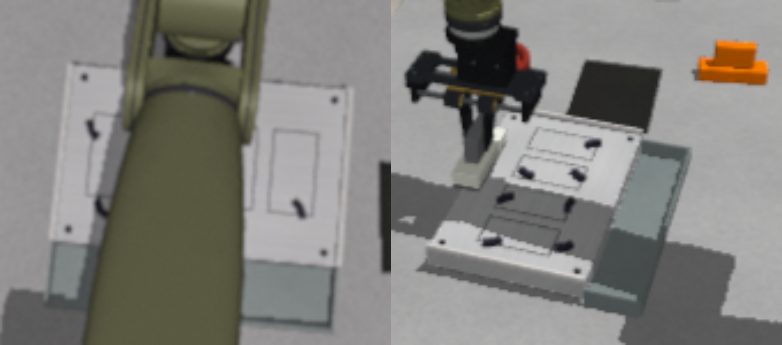

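Scraper held upright at the +x edge, chips untouched. Pass 1 (y=+20 mm).

>>> servo_tool([
  {"delta_pos": [0,0,0.015],"turn": [0,0,0],"grip": 0.0},
  {"delta_pos": [0,0,0.015],"turn": [0,0,0],"grip": 0.0},
  {"delta_pos": [0,0,0.005],"turn": [0,0,0],"grip": 0.0},
  {"delta_pos": [0,0,0],"turn": [0,0,0],"grip": 0.0},
  {"delta_pos": [0,0,0],"turn": [0,0,0],"grip": 0.0},
  {"delta_pos": [0,0,0],"turn": [0,0,0],"grip": 0.0},
])

```text
t: 8.5
tool_pos: [0.6353, -0.0115, 0.2644]
ee_rot: [-2.295, -2.143, 0.002]
ft_force: [0.8, 0.9, -2.6]
finger_gap: 0.0217
grip_force: 45.0
```

```bash
python3 - <<'E'
from plan import *
go(*f2w(-.115,.02),.265,-.0681)
E
```

```text
t=8.50 yaw_now=-0.0687 tilt=0.0020 turn_z=-0.0006 now=[-1.000e-04 -2.046e-01 -2.000e-04] after=[ 0.000e+00 -2.046e-01 -2.000e-04] gap=0.0217 F=[ 0.8  0.9 -2.6] tcp=[ 0.6353 -0.0115  0.2644] gf=45.0
```

>>> servo_tool([
  {"delta_pos": [0,-0.006,0],"turn": [0,0,0],"grip": 0.0},
  {"delta_pos": [0,-0.012,0],"turn": [0,0,0],"grip": 0.0},
  {"delta_pos": [0,-0.012,0],"turn": [0,0,0],"grip": 0.0},
  {"delta_pos": [0,-0.012,0],"turn": [0,0,0],"grip": 0.0},
  {"delta_pos": [0,-0.012,0],"turn": [0,0,0],"grip": 0.0},
  {"delta_pos": [0,-0.012,0],"turn": [0,0,0],"grip": 0.0},
  {"delta_pos": [0,-0.012,0],"turn": [0,0,0],"grip": 0.0},
  {"delta_pos": [0,-0.012,0],"turn": [0,0,0],"grip": 0.0},
  {"delta_pos": [0,-0.012,0],"turn": [0,0,0],"grip": 0.0},
])

```text
t: 9.25
tool_pos: [0.5329, -0.0041, 0.2655]
ee_rot: [-2.296, -2.144, 0.0]
ft_force: [0.2, -0.3, -2.8]
finger_gap: 0.0215
grip_force: 45.0
```

>>> servo_tool([
  {"delta_pos": [0,-0.012,0],"turn": [0,0,0],"grip": 0.0},
  {"delta_pos": [0,-0.012,0],"turn": [0,0,0],"grip": 0.0},
  {"delta_pos": [0,-0.012,0],"turn": [0,0,0],"grip": 0.0},
  {"delta_pos": [0,-0.012,0],"turn": [0,0,0],"grip": 0.0},
  {"delta_pos": [0,-0.012,0],"turn": [0,0,0],"grip": 0.0},
  {"delta_pos": [0,-0.012,0],"turn": [0,0,0],"grip": 0.0},
  {"delta_pos": [0,-0.012,0],"turn": [0,0,0],"grip": 0.0},
  {"delta_pos": [0,-0.0106,0],"turn": [0,0,0],"grip": 0.0},
  {"delta_pos": [0,0,0],"turn": [0,0,0],"grip": 0.0},
  {"delta_pos": [0,0,0],"turn": [0,0,0],"grip": 0.0},
])

```text
t: 10.08
tool_pos: [0.4391, 0.0023, 0.2657]
ee_rot: [2.296, 2.144, 0.001]
ft_force: [-0.3, -0.3, -1.9]
finger_gap: 0.022
grip_force: 45.0
```

```bash
python3 - <<'E'
from plan import *
go(*f2w(.09,-.03),.295,-.0681)
s=read_camera("side"); 
cv2.imwrite("pics/d.png",cv2.resize(s[110:260,250:420],None,fx=3,fy=3))
E
```

```text
t=10.08 yaw_now=-0.0682 tilt=0.0005 turn_z=-0.0001 now=[-0.0503  0.197  -0.0292] after=[-0.0504  0.197  -0.0292] gap=0.0220 F=[-0.3 -0.3 -1.9] tcp=[0.4391 0.0023 0.2657] gf=45.0
```

View pics/d.png

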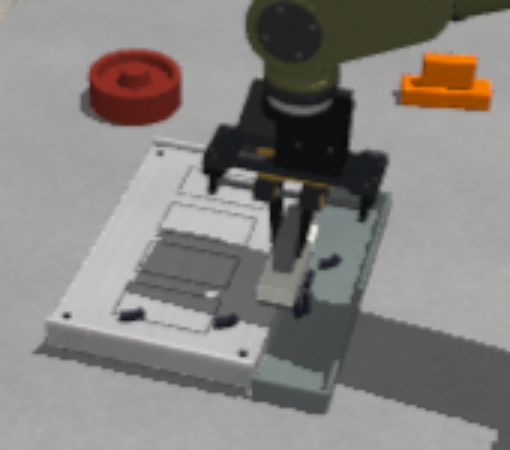

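Pass 1 pushed the middle chips into the trough (three visible near (315,280)); two remain at nest 3. Pass 2 (y=-30 mm).

>>> servo_tool([
  {"delta_pos": [0,0,-0.03],"turn": [0,0,0],"grip": 0.0},
  {"delta_pos": [-0.0084,0.0328,0],"turn": [0,0,0],"grip": 0.0},
  {"delta_pos": [-0.0084,0.0328,0],"turn": [0,0,0],"grip": 0.0},
  {"delta_pos": [-0.0084,0.0328,0],"turn": [0,0,0],"grip": 0.0},
  {"delta_pos": [-0.0084,0.0328,0],"turn": [0,0,0],"grip": 0.0},
  {"delta_pos": [-0.0084,0.0328,0],"turn": [0,0,0],"grip": 0.0},
  {"delta_pos": [-0.0084,0.0328,0],"turn": [0,0,0],"grip": 0.0},
  {"delta_pos": [0,0,0],"turn": [0,0,0],"grip": 0.0},
  {"delta_pos": [0,0,0],"turn": [0,0,0],"grip": 0.0},
  {"delta_pos": [0,0,0],"turn": [0,0,0],"grip": 0.0},
])

```text
t: 10.97
tool_pos: [0.6326, -0.0615, 0.295]
ee_rot: [-2.295, -2.143, 0.001]
ft_force: [-0.3, 0.1, -3.1]
finger_gap: 0.022
grip_force: 45.0
```

```bash
python3 - <<'E'
from plan import *
go(*f2w(.09,-.03),.265,-.0681)
E
```

```text
t=10.97 yaw_now=-0.0682 tilt=0.0017 turn_z=-0.0001 now=[ 0.0001 -0.0003  0.03  ] after=[ 0.0001 -0.0003  0.03  ] gap=0.0220 F=[-0.3  0.1 -3.1] tcp=[ 0.6326 -0.0615  0.295 ] gf=45.0
```

>>> servo_tool([
  {"delta_pos": [0,0,0.015],"turn": [0,0,0],"grip": 0.0},
  {"delta_pos": [0,0,0.0155],"turn": [0,0,0],"grip": 0.0},
  {"delta_pos": [0,0,0],"turn": [0,0,0],"grip": 0.0},
  {"delta_pos": [0,-0.006,0],"turn": [0,0,0],"grip": 0.0},
  {"delta_pos": [0,-0.012,0],"turn": [0,0,0],"grip": 0.0},
  {"delta_pos": [0,-0.012,0],"turn": [0,0,0],"grip": 0.0},
  {"delta_pos": [0,-0.012,0],"turn": [0,0,0],"grip": 0.0},
  {"delta_pos": [0,-0.012,0],"turn": [0,0,0],"grip": 0.0},
  {"delta_pos": [0,-0.012,0],"turn": [0,0,0],"grip": 0.0},
  {"delta_pos": [0,-0.012,0],"turn": [0,0,0],"grip": 0.0},
  {"delta_pos": [0,-0.012,0],"turn": [0,0,0],"grip": 0.0},
  {"delta_pos": [0,-0.012,0],"turn": [0,0,0],"grip": 0.0},
])

```text
t: 11.97
tool_pos: [0.529, -0.0541, 0.2652]
ee_rot: [-2.295, -2.144, 0.001]
ft_force: [-0.8, 0.1, -2.6]
finger_gap: 0.0215
grip_force: 45.0
```

>>> servo_tool([
  {"delta_pos": [0,-0.012,0],"turn": [0,0,0],"grip": 0.0},
  {"delta_pos": [0,-0.012,0],"turn": [0,0,0],"grip": 0.0},
  {"delta_pos": [0,-0.012,0],"turn": [0,0,0],"grip": 0.0},
  {"delta_pos": [0,-0.012,0],"turn": [0,0,0],"grip": 0.0},
  {"delta_pos": [0,-0.012,0],"turn": [0,0,0],"grip": 0.0},
  {"delta_pos": [0,-0.012,0],"turn": [0,0,0],"grip": 0.0},
  {"delta_pos": [0,-0.012,0],"turn": [0,0,0],"grip": 0.0},
  {"delta_pos": [0,-0.012,0],"turn": [0,0,0],"grip": 0.0},
  {"delta_pos": [0,-0.007,0],"turn": [0,0,0],"grip": 0.0},
  {"delta_pos": [0,0,0],"turn": [0,0,0],"grip": 0.0},
  {"delta_pos": [0,0,0],"turn": [0,0,0],"grip": 0.0},
  {"delta_pos": [0,0,-0.03],"turn": [0,0,0],"grip": 0.0},
])

```text
t: 12.97
tool_pos: [0.4258, -0.047, 0.29]
ee_rot: [-2.289, -2.138, 0.01]
ft_force: [-0.3, 0.3, -3.3]
finger_gap: 0.0219
grip_force: 45.0
```

```bash
python3 - <<'E'
from plan import *
o=get_obs(); print(w2f(o['tool_pos']))
go(*f2w(.09,-.105),.295,-.0681)
E
```

```text
[-0.11697675 -0.02970406]
t=12.97 yaw_now=-0.0681 tilt=0.0114 turn_z=0.0000 now=[-0.0753  0.2069 -0.0074] after=[-0.0753  0.2069 -0.0074] gap=0.0219 F=[-0.3  0.3 -3.3] tcp=[ 0.4258 -0.047   0.29  ] gf=45.0
```

>>> servo_tool([
  {"delta_pos": [0,0,0],"turn": [0,0,0],"grip": 0.0},
  {"delta_pos": [-0.0125,0.0345,0],"turn": [0,0,0],"grip": 0.0},
  {"delta_pos": [-0.0125,0.0345,0],"turn": [0,0,0],"grip": 0.0},
  {"delta_pos": [-0.0125,0.0345,0],"turn": [0,0,0],"grip": 0.0},
  {"delta_pos": [-0.0125,0.0345,0],"turn": [0,0,0],"grip": 0.0},
  {"delta_pos": [-0.0125,0.0345,0],"turn": [0,0,0],"grip": 0.0},
  {"delta_pos": [-0.0125,0.0345,0],"turn": [0,0,0],"grip": 0.0},
  {"delta_pos": [0,0,0],"turn": [0,0,0],"grip": 0.0},
  {"delta_pos": [0,0,0],"turn": [0,0,0],"grip": 0.0},
  {"delta_pos": [0,0,0],"turn": [0,0,0],"grip": 0.0},
])

```text
t: 13.8
tool_pos: [0.6294, -0.1363, 0.2939]
ee_rot: [-2.295, -2.143, 0.001]
ft_force: [0.3, -0.7, -1.9]
finger_gap: 0.0216
grip_force: 45.0
```

```bash
python3 - <<'E'
from plan import *
go(*f2w(.09,-.105),.265,-.0681)
E
```

```text
t=13.80 yaw_now=-0.0681 tilt=0.0019 turn_z=-0.0000 now=[ 0.     -0.0022  0.0289] after=[ 0.     -0.0022  0.0289] gap=0.0216 F=[ 0.3 -0.7 -1.9] tcp=[ 0.6294 -0.1363  0.2939] gf=45.0
```

>>> servo_tool([
  {"delta_pos": [0,0,0.015],"turn": [0,0,0],"grip": 0.0},
  {"delta_pos": [0,0,0.0145],"turn": [0,0,0],"grip": 0.0},
  {"delta_pos": [0,0,0],"turn": [0,0,0],"grip": 0.0},
  {"delta_pos": [0,-0.006,0],"turn": [0,0,0],"grip": 0.0},
  {"delta_pos": [0,-0.012,0],"turn": [0,0,0],"grip": 0.0},
  {"delta_pos": [0,-0.012,0],"turn": [0,0,0],"grip": 0.0},
  {"delta_pos": [0,-0.012,0],"turn": [0,0,0],"grip": 0.0},
  {"delta_pos": [0,-0.012,0],"turn": [0,0,0],"grip": 0.0},
  {"delta_pos": [0,-0.012,0],"turn": [0,0,0],"grip": 0.0},
  {"delta_pos": [0,-0.012,0],"turn": [0,0,0],"grip": 0.0},
  {"delta_pos": [0,-0.012,0],"turn": [0,0,0],"grip": 0.0},
  {"delta_pos": [0,-0.012,0],"turn": [0,0,0],"grip": 0.0},
])

```text
t: 14.8
tool_pos: [0.526, -0.1291, 0.2656]
ee_rot: [-2.295, -2.144, 0.001]
ft_force: [0.2, 0.2, -2.3]
finger_gap: 0.0218
grip_force: 45.0
```

>>> servo_tool([
  {"delta_pos": [0,-0.012,0],"turn": [0,0,0],"grip": 0.0},
  {"delta_pos": [0,-0.012,0],"turn": [0,0,0],"grip": 0.0},
  {"delta_pos": [0,-0.012,0],"turn": [0,0,0],"grip": 0.0},
  {"delta_pos": [0,-0.012,0],"turn": [0,0,0],"grip": 0.0},
  {"delta_pos": [0,-0.012,0],"turn": [0,0,0],"grip": 0.0},
  {"delta_pos": [0,-0.012,0],"turn": [0,0,0],"grip": 0.0},
  {"delta_pos": [0,-0.012,0],"turn": [0,0,0],"grip": 0.0},
  {"delta_pos": [0,-0.012,0],"turn": [0,0,0],"grip": 0.0},
  {"delta_pos": [0,-0.007,0],"turn": [0,0,0],"grip": 0.0},
  {"delta_pos": [0,0,0],"turn": [0,0,0],"grip": 0.0},
  {"delta_pos": [0,0,0],"turn": [0,0,0],"grip": 0.0},
  {"delta_pos": [0,0,-0.03],"turn": [0,0,0],"grip": 0.0},
])

```text
t: 15.8
tool_pos: [0.4228, -0.1216, 0.2905]
ee_rot: [-2.288, -2.137, 0.007]
ft_force: [-0.7, -0.0, -3.4]
finger_gap: 0.0219
grip_force: 45.0
```

>>> servo_tool([
  {"delta_pos": [0,0,0],"turn": [0,0,0],"grip": 0.0},
  {"delta_pos": [0.021,0.0208,0],"turn": [0,0,0],"grip": 0.0},
  {"delta_pos": [0.021,0.0208,0],"turn": [0,0,0],"grip": 0.0},
  {"delta_pos": [0.021,0.0208,0],"turn": [0,0,0],"grip": 0.0},
  {"delta_pos": [0.021,0.0208,0],"turn": [0,0,0],"grip": 0.0},
  {"delta_pos": [0.021,0.0208,0],"turn": [0,0,0],"grip": 0.0},
  {"delta_pos": [0.021,0.0208,0],"turn": [0,0,0],"grip": 0.0},
  {"delta_pos": [0.021,0.0208,0],"turn": [0,0,0],"grip": 0.0},
  {"delta_pos": [0.021,0.0208,0],"turn": [0,0,0],"grip": 0.0},
  {"delta_pos": [0.021,0.0208,0],"turn": [0,0,0],"grip": 0.0},
  {"delta_pos": [0.021,0.0208,0],"turn": [0,0,0],"grip": 0.0},
  {"delta_pos": [0,0,0],"turn": [0,0,0],"grip": 0.0},
])

```text
t: 16.8
tool_pos: [0.6499, 0.076, 0.2951]
ee_rot: [2.292, 2.147, 0.006]
ft_force: [-0.8, -0.7, -1.7]
finger_gap: 0.022
grip_force: 45.0
```

```bash
python3 - <<'E'
from plan import *
go(*f2w(.09,.105),.265,-.0681)
E
```

```text
t=16.80 yaw_now=-0.0653 tilt=0.0038 turn_z=0.0028 now=[-0.0032 -0.0084  0.03  ] after=[-0.0033 -0.0084  0.03  ] gap=0.0220 F=[-0.8 -0.7 -1.7] tcp=[0.6499 0.076  0.2951] gf=45.0
```

>>> servo_tool([
  {"delta_pos": [0,0,0],"turn": [0,0,0],"grip": 0.0},
  {"delta_pos": [0,0,0],"turn": [0,0,0],"grip": 0.0},
])

```text
t: 16.97
tool_pos: [0.6467, 0.0729, 0.2947]
ee_rot: [-2.295, -2.144, 0.002]
ft_force: [-1.2, 0.2, -2.2]
finger_gap: 0.0218
grip_force: 45.0
```

```bash
python3 - <<'E'
from plan import *
go(*f2w(.09,.105),.265,-.0681)
E
```

```text
t=16.97 yaw_now=-0.0677 tilt=0.0014 turn_z=0.0004 now=[ 0.0001 -0.0052  0.0297] after=[ 0.0001 -0.0052  0.0297] gap=0.0218 F=[-1.2  0.2 -2.2] tcp=[0.6467 0.0729 0.2947] gf=45.0
```

>>> servo_tool([
  {"delta_pos": [0,0,0.015],"turn": [0,0,0],"grip": 0.0},
  {"delta_pos": [0,0,0.0148],"turn": [0,0,0],"grip": 0.0},
  {"delta_pos": [0,-0.004,0],"turn": [0,0,0],"grip": 0.0},
  {"delta_pos": [0,-0.007,0],"turn": [0,0,0],"grip": 0.0},
  {"delta_pos": [0,-0.012,0],"turn": [0,0,0],"grip": 0.0},
  {"delta_pos": [0,-0.012,0],"turn": [0,0,0],"grip": 0.0},
  {"delta_pos": [0,-0.012,0],"turn": [0,0,0],"grip": 0.0},
  {"delta_pos": [0,-0.012,0],"turn": [0,0,0],"grip": 0.0},
  {"delta_pos": [0,-0.012,0],"turn": [0,0,0],"grip": 0.0},
  {"delta_pos": [0,-0.012,0],"turn": [0,0,0],"grip": 0.0},
  {"delta_pos": [0,-0.012,0],"turn": [0,0,0],"grip": 0.0},
  {"delta_pos": [0,-0.012,0],"turn": [0,0,0],"grip": 0.0},
])

```text
t: 17.97
tool_pos: [0.5383, 0.0799, 0.2655]
ee_rot: [-2.296, -2.143, 0.002]
ft_force: [-0.3, -0.3, -2.4]
finger_gap: 0.022
grip_force: 45.0
```

>>> servo_tool([
  {"delta_pos": [0,-0.012,0],"turn": [0,0,0],"grip": 0.0},
  {"delta_pos": [0,-0.012,0],"turn": [0,0,0],"grip": 0.0},
  {"delta_pos": [0,-0.012,0],"turn": [0,0,0],"grip": 0.0},
  {"delta_pos": [0,-0.012,0],"turn": [0,0,0],"grip": 0.0},
  {"delta_pos": [0,-0.012,0],"turn": [0,0,0],"grip": 0.0},
  {"delta_pos": [0,-0.012,0],"turn": [0,0,0],"grip": 0.0},
  {"delta_pos": [0,-0.012,0],"turn": [0,0,0],"grip": 0.0},
  {"delta_pos": [0,-0.012,0],"turn": [0,0,0],"grip": 0.0},
  {"delta_pos": [0,-0.007,0],"turn": [0,0,0],"grip": 0.0},
  {"delta_pos": [0,0,0],"turn": [0,0,0],"grip": 0.0},
  {"delta_pos": [0,0,0],"turn": [0,0,0],"grip": 0.0},
  {"delta_pos": [0,0,-0.035],"turn": [0,0,0],"grip": 0.0},
])

```text
t: 18.97
tool_pos: [0.4346, 0.0868, 0.2946]
ee_rot: [-2.29, -2.138, 0.017]
ft_force: [-0.4, 0.4, -3.0]
finger_gap: 0.022
grip_force: 45.0
```

```bash
python3 - <<'E'
from plan import *
o=get_obs(); print(w2f(o['tool_pos']))
go(.49,-.348,.30,.014)
E
```

```text
[-0.11725538  0.10435194]
t=18.97 yaw_now=-0.0683 tilt=0.0137 turn_z=-0.0823 now=[-0.43    0.0849 -0.0057] after=[-0.4355  0.0492 -0.0057] gap=0.0220 F=[-0.4  0.4 -3. ] tcp=[0.4346 0.0868 0.2946] gf=45.0
```

>>> servo_tool([
  {"delta_pos": [0,0,0],"turn": [0,0,-0.0823],"grip": 0.0},
  {"delta_pos": [-0.02,0.0023,0],"turn": [0,0,0],"grip": 0.0},
  {"delta_pos": [-0.034,0.0038,0],"turn": [0,0,0],"grip": 0.0},
  {"delta_pos": [-0.034,0.0038,0],"turn": [0,0,0],"grip": 0.0},
  {"delta_pos": [-0.034,0.0038,0],"turn": [0,0,0],"grip": 0.0},
  {"delta_pos": [-0.034,0.0038,0],"turn": [0,0,0],"grip": 0.0},
  {"delta_pos": [-0.034,0.0038,0],"turn": [0,0,0],"grip": 0.0},
  {"delta_pos": [-0.034,0.0038,0],"turn": [0,0,0],"grip": 0.0},
  {"delta_pos": [-0.034,0.0038,0],"turn": [0,0,0],"grip": 0.0},
  {"delta_pos": [-0.034,0.0038,0],"turn": [0,0,0],"grip": 0.0},
  {"delta_pos": [-0.034,0.0038,0],"turn": [0,0,0],"grip": 0.0},
  {"delta_pos": [-0.034,0.0038,0],"turn": [0,0,0],"grip": 0.0},
])

```text
t: 19.97
tool_pos: [0.4829, -0.2746, 0.301]
ee_rot: [2.206, 2.236, 0.0]
ft_force: [0.8, 0.7, -2.5]
finger_gap: 0.022
grip_force: 45.0
```

>>> servo_tool([
  {"delta_pos": [-0.034,0.0038,0],"turn": [0,0,0],"grip": 0.0},
  {"delta_pos": [-0.034,0.0038,0],"turn": [0,0,0],"grip": 0.0},
  {"delta_pos": [-0.0075,0.0014,0],"turn": [0,0,0],"grip": 0.0},
  {"delta_pos": [0,0,0],"turn": [0,0,0],"grip": 0.0},
  {"delta_pos": [0,0,0],"turn": [0,0,0],"grip": 0.0},
  {"delta_pos": [0,0,0],"turn": [0,0,0],"grip": 0.0},
])

```text
t: 20.47
tool_pos: [0.4927, -0.3467, 0.3005]
ee_rot: [-2.204, -2.237, -0.0]
ft_force: [-0.4, 1.2, -3.0]
finger_gap: 0.022
grip_force: 45.0
```

```bash
python3 - <<'E'
from plan import *
go(.49,-.348,.228,.014)
t=read_camera("top");s=read_camera("side")
cv2.imwrite("pics/e.png",np.hstack([cv2.resize(t[125:260,258:413],None,fx=2.55,fy=2.55),cv2.resize(s[125:260,250:405],None,fx=2.55,fy=2.55)]))
E
```

```text
t=20.47 yaw_now=0.0148 tilt=0.0015 turn_z=0.0008 now=[-0.0014 -0.0026  0.0725] after=[-0.0014 -0.0026  0.0725] gap=0.0220 F=[-0.4  1.2 -3. ] tcp=[ 0.4927 -0.3467  0.3005] gf=45.0
```

View pics/e.png

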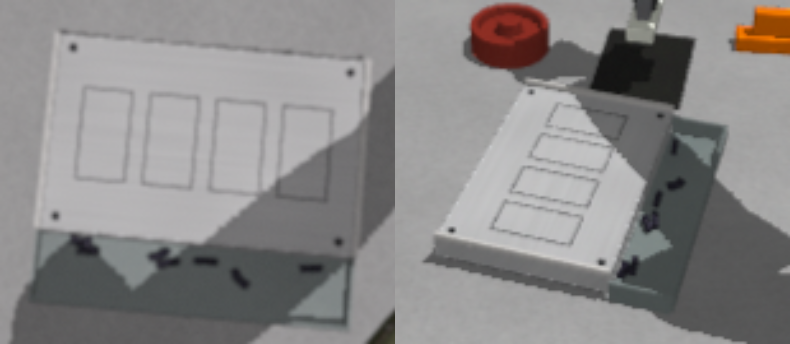

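Plate is clear and seven chips lie in the trough (top crop: two at (83,245), two at (163,258), (205,261), (240,278), (312,268)). Setting the scraper down on the mat.

>>> servo_tool([
  {"delta_pos": [0,0,0.03],"turn": [0,0,0],"grip": 0.0},
  {"delta_pos": [0,0,0.025],"turn": [0,0,0],"grip": 0.0},
  {"delta_pos": [0,0,0.011],"turn": [0,0,0],"grip": 0.0},
  {"delta_pos": [0,0,0.004],"turn": [0,0,0],"grip": 0.0},
  {"delta_pos": [0,0,0.0025],"turn": [0,0,0],"grip": 0.0},
  {"delta_pos": [0,0,0],"turn": [0,0,0],"grip": 0.0},
  {"delta_pos": [0,0,0],"turn": [0,0,0],"grip": 0.0},
  {"delta_pos": [0,0,0],"turn": [0,0,0],"grip": 0.0},
])

```text
t: 21.23
tool_pos: [0.4933, -0.348, 0.2303]
ee_rot: [2.203, 2.235, 0.0]
ft_force: [0.3, -0.3, -1.8]
finger_gap: 0.0217
grip_force: 45.0
```

```bash
python3 - <<'E'
from plan import *
go(.49,-.348,.2274,.014)
E
```

```text
t=21.23 yaw_now=0.0144 tilt=0.0029 turn_z=0.0004 now=[ 0.     -0.0033  0.0029] after=[ 0.     -0.0033  0.0029] gap=0.0217 F=[ 0.3 -0.3 -1.8] tcp=[ 0.4933 -0.348   0.2303] gf=45.0
```

>>> servo_tool([
  {"delta_pos": [0,0,0.0015],"turn": [0,0,0],"grip": 0.0},
  {"delta_pos": [0,0,0.001],"turn": [0,0,0],"grip": 0.0},
  {"delta_pos": [0,0,0],"turn": [0,0,0],"grip": 0.0},
  {"delta_pos": [0,0,0],"turn": [0,0,0],"grip": 0.0},
])

```text
t: 21.57
tool_pos: [0.4926, -0.3476, 0.2261]
ee_rot: [2.206, 2.237, -0.0]
ft_force: [-0.1, -0.1, -2.4]
finger_gap: 0.0219
grip_force: 45.0
```

>>> servo_tool([
  {"delta_pos": [0,0,0.001],"turn": [0,0,0],"grip": 0.0},
  {"delta_pos": [0,0,0],"turn": [0,0,0],"grip": 0.0},
  {"delta_pos": [0,0,0],"turn": [0,0,0],"grip": 0.0},
])

```text
t: 21.82
tool_pos: [0.4927, -0.3477, 0.2252]
ee_rot: [2.205, 2.237, 0.0]
ft_force: [0.2, 0.3, -1.9]
finger_gap: 0.0217
grip_force: 45.0
```

>>> servo_tool([
  {"delta_pos": [0,0,0.001],"turn": [0,0,0],"grip": 0.0},
  {"delta_pos": [0,0,0],"turn": [0,0,0],"grip": 0.0},
  {"delta_pos": [0,0,0],"turn": [0,0,0],"grip": 0.0},
])

```text
t: 22.07
tool_pos: [0.4928, -0.3477, 0.2252]
ee_rot: [2.205, 2.237, -0.0]
ft_force: [-2.2, 1.1, 4.9]
finger_gap: 0.022
grip_force: 45.0
```

>>> servo_tool([
  {"delta_pos": [0,0,0],"turn": [0,0,0],"grip": 0.05},
  {"delta_pos": [0,0,0],"turn": [0,0,0],"grip": 0.05},
  {"delta_pos": [0,0,0],"turn": [0,0,0],"grip": 0.05},
  {"delta_pos": [0,0,0],"turn": [0,0,0],"grip": 0.05},
  {"delta_pos": [0,0,0],"turn": [0,0,0],"grip": 0.05},
  {"delta_pos": [0,0,-0.01],"turn": [0,0,0],"grip": 0.06},
  {"delta_pos": [0,0,-0.03],"turn": [0,0,0],"grip": 0.06},
  {"delta_pos": [0,0,-0.03],"turn": [0,0,0],"grip": 0.06},
  {"delta_pos": [0,0,-0.03],"turn": [0,0,0],"grip": 0.06},
])

```text
t: 22.82
tool_pos: [0.4925, -0.3474, 0.3254]
ee_rot: [-2.205, -2.237, 0.0]
ft_force: [-0.2, 0.0, -0.4]
finger_gap: 0.0599
grip_force: 0.0
```

```bash
python3 - <<'E'
from plan import *
# blank grasp: tool y along blank y => yaw = blankyaw+pi/2
go(.468,.337,.32,-.20+np.pi/2)
print(get_obs()['qpos'])
E
```

```text
t=22.82 yaw_now=0.0143 tilt=0.0008 turn_z=-1.3565 now=[ 0.6847 -0.0147  0.0058] after=[0.16   0.6659 0.0058] gap=0.0599 F=[-0.2  0.  -0.4] tcp=[ 0.4925 -0.3474  0.3254] gf=0.0
[-7.03402197e-01  8.29432823e-02  1.83166298e+00  2.35949199e-05
  1.22774809e+00 -7.17670282e-01]
```

>>> servo_tool([
  {"delta_pos": [0,0,0],"turn": [0,0,-0.1233],"grip": 0.065},
  {"delta_pos": [0,0,0],"turn": [0,0,-0.1233],"grip": 0.065},
  {"delta_pos": [0,0,0],"turn": [0,0,-0.1233],"grip": 0.065},
  {"delta_pos": [0,0,0],"turn": [0,0,-0.1233],"grip": 0.065},
  {"delta_pos": [0,0,0],"turn": [0,0,-0.1233],"grip": 0.065},
  {"delta_pos": [0,0,0],"turn": [0,0,-0.1233],"grip": 0.065},
  {"delta_pos": [0,0,0],"turn": [0,0,-0.1233],"grip": 0.065},
  {"delta_pos": [0,0,0],"turn": [0,0,-0.1233],"grip": 0.065},
  {"delta_pos": [0,0,0],"turn": [0,0,-0.1233],"grip": 0.065},
  {"delta_pos": [0,0,0],"turn": [0,0,-0.1233],"grip": 0.065},
  {"delta_pos": [0,0,0],"turn": [0,0,-0.1233],"grip": 0.065},
])

```text
t: 23.73
tool_pos: [0.4927, -0.3476, 0.3249]
ee_rot: [0.304, 3.126, -0.001]
ft_force: [0.1, 1.1, 0.1]
finger_gap: 0.0653
grip_force: 0.0
```

>>> servo_tool([
  {"delta_pos": [0.0089,0.037,0],"turn": [0,0,0],"grip": 0.065},
  {"delta_pos": [0.0089,0.037,0],"turn": [0,0,0],"grip": 0.065},
  {"delta_pos": [0.0089,0.037,0],"turn": [0,0,0],"grip": 0.065},
  {"delta_pos": [0.0089,0.037,0],"turn": [0,0,0],"grip": 0.065},
  {"delta_pos": [0.0089,0.037,0],"turn": [0,0,0],"grip": 0.065},
  {"delta_pos": [0.0089,0.037,0],"turn": [0,0,0],"grip": 0.065},
  {"delta_pos": [0.0089,0.037,0],"turn": [0,0,0],"grip": 0.065},
  {"delta_pos": [0.0089,0.037,0],"turn": [0,0,0],"grip": 0.065},
  {"delta_pos": [0.0089,0.037,0],"turn": [0,0,0],"grip": 0.065},
  {"delta_pos": [0.0089,0.037,0],"turn": [0,0,0],"grip": 0.065},
  {"delta_pos": [0.0089,0.037,0],"turn": [0,0,0],"grip": 0.065},
  {"delta_pos": [0.0089,0.037,0],"turn": [0,0,0],"grip": 0.065},
])

```text
t: 24.73
tool_pos: [0.4758, 0.1106, 0.3251]
ee_rot: [0.314, 3.124, 0.001]
ft_force: [1.2, 0.4, 0.0]
finger_gap: 0.0648
grip_force: 0.0
```

>>> servo_tool([
  {"delta_pos": [0.0089,0.037,0],"turn": [0,0,0],"grip": 0.065},
  {"delta_pos": [0.0089,0.037,0],"turn": [0,0,0],"grip": 0.065},
  {"delta_pos": [0.0089,0.037,0],"turn": [0,0,0],"grip": 0.065},
  {"delta_pos": [0.0089,0.037,0],"turn": [0,0,0],"grip": 0.065},
  {"delta_pos": [0.0089,0.037,0],"turn": [0,0,0],"grip": 0.065},
  {"delta_pos": [0.0089,0.037,0],"turn": [0,0,0],"grip": 0.065},
  {"delta_pos": [0,0,0],"turn": [0,0,0],"grip": 0.065},
  {"delta_pos": [0,0,0],"turn": [0,0,0],"grip": 0.065},
  {"delta_pos": [0,0,0],"turn": [0,0,0],"grip": 0.065},
])

```text
t: 25.48
tool_pos: [0.4681, 0.3369, 0.3243]
ee_rot: [0.313, 3.126, -0.001]
ft_force: [-0.6, -0.6, 0.2]
finger_gap: 0.0647
grip_force: 0.0
```

```bash
python3 - <<'E'
from plan import *
go(.468,.337,.247,-.20+np.pi/2)
t=read_camera("top");s=read_camera("side")
cv2.imwrite("pics/f_t.png",t);cv2.imwrite("pics/f_s.png",s)
cv2.imwrite("pics/f.png",np.hstack([cv2.resize(t[125:265,390:530],None,fx=2.8,fy=2.8),cv2.resize(s[200:340,250:390],None,fx=2.8,fy=2.8)]))
E
```

```text
t=25.48 yaw_now=1.3710 tilt=0.0004 turn_z=0.0002 now=[0.0001 0.0002 0.0773] after=[0.0001 0.0002 0.0773] gap=0.0647 F=[-0.6 -0.6  0.2] tcp=[0.4681 0.3369 0.3243] gf=0.0
```

View pics/f.png

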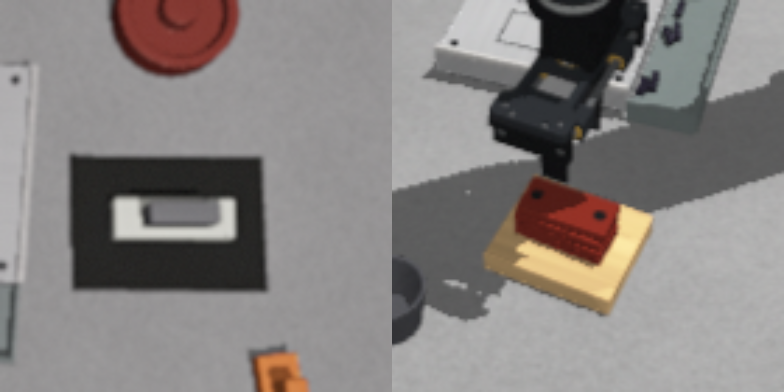

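Scraper stands upright in the middle of the mat (180,217 in crop); gripper sits above the four-high stack. Descend and grip the top blank.

>>> servo_tool([
  {"delta_pos": [0,0,0.03],"turn": [0,0,0],"grip": 0.065},
  {"delta_pos": [0,0,0.03],"turn": [0,0,0],"grip": 0.065},
  {"delta_pos": [0,0,0.0175],"turn": [0,0,0],"grip": 0.065},
  {"delta_pos": [0,0,0],"turn": [0,0,0],"grip": 0.065},
  {"delta_pos": [0,0,0],"turn": [0,0,0],"grip": 0.03},
  {"delta_pos": [0,0,0],"turn": [0,0,0],"grip": 0.03},
  {"delta_pos": [0,0,0],"turn": [0,0,0],"grip": 0.03},
  {"delta_pos": [0,0,0],"turn": [0,0,0],"grip": 0.03},
  {"delta_pos": [0,0,0],"turn": [0,0,0],"grip": 0.03},
  {"delta_pos": [0,0,0],"turn": [0,0,0],"grip": 0.03},
  {"delta_pos": [0,0,0],"turn": [0,0,0],"grip": 0.03},
  {"delta_pos": [0,0,0],"turn": [0,0,0],"grip": 0.03},
], newtons=40)

```text
t: 26.58
tool_pos: [0.469, 0.3375, 0.2488]
ee_rot: [0.314, 3.123, 0.004]
ft_force: [-0.1, -1.7, 6.0]
finger_gap: 0.0414
grip_force: 40.0
```

>>> servo_tool([
  {"delta_pos": [0,0,-0.01],"turn": [0,0,0],"grip": 0.03},
  {"delta_pos": [0,0,-0.025],"turn": [0,0,0],"grip": 0.03},
  {"delta_pos": [0,0,-0.035],"turn": [0,0,0],"grip": 0.03},
  {"delta_pos": [0,0,0],"turn": [0,0,0],"grip": 0.03},
  {"delta_pos": [0,0,0],"turn": [0,0,0],"grip": 0.03},
])

```text
t: 27.0
tool_pos: [0.4685, 0.3373, 0.319]
ee_rot: [0.313, 3.122, 0.004]
ft_force: [0.9, -0.6, -3.2]
finger_gap: 0.0418
grip_force: 40.0
```

```bash
python3 - <<'E'
from plan import *
go(*f2w(0,.111),.32,FX[1]+np.pi/2)
s=read_camera("side"); t=read_camera("top")
cv2.imwrite("pics/g.png",np.hstack([cv2.resize(s[200:340,250:390],None,fx=2.8,fy=2.8),cv2.resize(t[140:280,140:280],None,fx=2.8,fy=2.8)]))
E
```

```text
t=27.00 yaw_now=1.3708 tilt=0.0042 turn_z=-0.1319 now=[-0.1319 -0.2302 -0.0012] after=[-0.1005 -0.2456 -0.0012] gap=0.0418 F=[ 0.9 -0.6 -3.2] tcp=[0.4685 0.3373 0.319 ] gf=40.0
```

View pics/g.png

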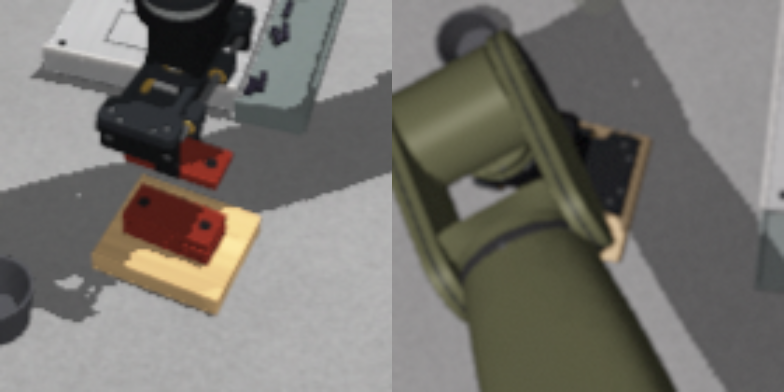

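One blank is in the gripper (lifted, 42 mm gap), the rest remain on the riser. Carry to nest3.

>>> servo_tool([
  {"delta_pos": [0,0,0],"turn": [0,0,-0.066],"grip": 0.03},
  {"delta_pos": [0,0,0],"turn": [0,0,-0.066],"grip": 0.03},
  {"delta_pos": [-0.0126,-0.0307,0],"turn": [0,0,0],"grip": 0.03},
  {"delta_pos": [-0.0126,-0.0307,0],"turn": [0,0,0],"grip": 0.03},
  {"delta_pos": [-0.0126,-0.0307,0],"turn": [0,0,0],"grip": 0.03},
  {"delta_pos": [-0.0126,-0.0307,0],"turn": [0,0,0],"grip": 0.03},
  {"delta_pos": [-0.0126,-0.0307,0],"turn": [0,0,0],"grip": 0.03},
  {"delta_pos": [-0.0126,-0.0307,0],"turn": [0,0,0],"grip": 0.03},
  {"delta_pos": [-0.0126,-0.0307,0],"turn": [0,0,0],"grip": 0.03},
  {"delta_pos": [-0.0123,-0.0307,0],"turn": [0,0,0],"grip": 0.03},
  {"delta_pos": [0,0,0],"turn": [0,0,0],"grip": 0.03},
  {"delta_pos": [0,0,0],"turn": [0,0,0],"grip": 0.03},
])

```text
t: 28.1
tool_pos: [0.5513, 0.0835, 0.3141]
ee_rot: [-0.112, -3.135, 0.0]
ft_force: [0.7, 0.7, -2.7]
finger_gap: 0.0416
grip_force: 40.0
```

```bash
python3 - <<'E'
from plan import *
go(*f2w(0,.111),.236,FX[1]+np.pi/2)
E
```

```text
t=28.10 yaw_now=1.4992 tilt=0.0046 turn_z=-0.0035 now=[-0.001   0.002   0.0781] after=[-0.001   0.002   0.0781] gap=0.0416 F=[ 0.7  0.7 -2.7] tcp=[0.5513 0.0835 0.3141] gf=40.0
```

>>> servo_tool([
  {"delta_pos": [-0.001,0.001,0.03],"turn": [0,0,-0.003],"grip": 0.03},
  {"delta_pos": [0,0.001,0.03],"turn": [0,0,0],"grip": 0.03},
  {"delta_pos": [0,0,0.015],"turn": [0,0,0],"grip": 0.03},
  {"delta_pos": [0,0,0],"turn": [0,0,0],"grip": 0.03},
  {"delta_pos": [0,0,0],"turn": [0,0,0],"grip": 0.03},
  {"delta_pos": [0,0,0],"turn": [0,0,0],"grip": 0.03},
])

```text
t: 28.6
tool_pos: [0.5529, 0.0877, 0.2421]
ee_rot: [0.101, 3.14, 0.0]
ft_force: [-0.7, 0.0, -3.1]
finger_gap: 0.0415
grip_force: 40.0
```

```bash
python3 - <<'E'
from plan import *
go(*f2w(0,.111),.236,FX[1]+np.pi/2)
E
```

```text
t=28.60 yaw_now=1.5065 tilt=0.0005 turn_z=0.0038 now=[ 0.0007 -0.0023  0.0061] after=[ 0.0007 -0.0023  0.0061] gap=0.0415 F=[-0.7  0.  -3.1] tcp=[0.5529 0.0877 0.2421] gf=40.0
```

>>> servo_tool([
  {"delta_pos": [0.0005,-0.0015,0.003],"turn": [0,0,0.003],"grip": 0.03},
  {"delta_pos": [0,0,0.0025],"turn": [0,0,0],"grip": 0.03},
  {"delta_pos": [0,0,0],"turn": [0,0,0],"grip": 0.03},
  {"delta_pos": [0,0,0],"turn": [0,0,0],"grip": 0.03},
  {"delta_pos": [0,0,0],"turn": [0,0,0],"grip": 0.03},
])

```text
t: 29.02
tool_pos: [0.5523, 0.0855, 0.2365]
ee_rot: [0.107, 3.139, 0.0]
ft_force: [-1.1, -0.4, -2.0]
finger_gap: 0.0413
grip_force: 40.0
```

```bash
python3 - <<'E'
from plan import *
go(*f2w(0,.111),.235,FX[1]+np.pi/2)
E
```

```text
t=29.02 yaw_now=1.5024 tilt=0.0006 turn_z=-0.0003 now=[ 0.0003 -0.0001  0.0015] after=[ 0.0003 -0.0001  0.0015] gap=0.0413 F=[-1.1 -0.4 -2. ] tcp=[0.5523 0.0855 0.2365] gf=40.0
```

>>> servo_tool([
  {"delta_pos": [0,0,0.001],"turn": [0,0,0],"grip": 0.03},
  {"delta_pos": [0,0,0],"turn": [0,0,0],"grip": 0.03},
])

```text
t: 29.18
tool_pos: [0.5522, 0.0855, 0.2351]
ee_rot: [0.107, 3.14, 0.0]
ft_force: [-0.3, 0.8, -2.8]
finger_gap: 0.0415
grip_force: 40.0
```

>>> servo_tool([
  {"delta_pos": [0,0,0.001],"turn": [0,0,0],"grip": 0.03},
  {"delta_pos": [0,0,0],"turn": [0,0,0],"grip": 0.03},
])

```text
t: 29.35
tool_pos: [0.5523, 0.0855, 0.2341]
ee_rot: [0.107, 3.14, -0.0]
ft_force: [-0.6, -0.4, -1.9]
finger_gap: 0.0416
grip_force: 40.0
```

>>> servo_tool([
  {"delta_pos": [0,0,0.001],"turn": [0,0,0],"grip": 0.03},
  {"delta_pos": [0,0,0],"turn": [0,0,0],"grip": 0.03},
  {"delta_pos": [0,0,0],"turn": [0,0,0],"grip": 0.03},
])

```text
t: 29.6
tool_pos: [0.5524, 0.0855, 0.2336]
ee_rot: [0.107, 3.139, -0.0]
ft_force: [-1.7, -0.4, 2.6]
finger_gap: 0.0412
grip_force: 40.0
```

>>> servo_tool([
  {"delta_pos": [0,0,0.0007],"turn": [0,0,0],"grip": 0.03},
  {"delta_pos": [0,0,0],"turn": [0,0,0],"grip": 0.03},
  {"delta_pos": [0,0,0],"turn": [0,0,0],"grip": 0.03},
])

```text
t: 29.85
tool_pos: [0.5525, 0.0856, 0.2335]
ee_rot: [0.107, 3.14, -0.0]
ft_force: [-2.6, -0.2, 6.5]
finger_gap: 0.0417
grip_force: 40.0
```

>>> servo_tool([
  {"delta_pos": [0,0,0],"turn": [0,0,0],"grip": 0.06},
  {"delta_pos": [0,0,0],"turn": [0,0,0],"grip": 0.06},
  {"delta_pos": [0,0,0],"turn": [0,0,0],"grip": 0.06},
  {"delta_pos": [0,0,0],"turn": [0,0,0],"grip": 0.06},
  {"delta_pos": [0,0,-0.02],"turn": [0,0,0],"grip": 0.06},
  {"delta_pos": [0,0,-0.035],"turn": [0,0,0],"grip": 0.06},
  {"delta_pos": [0,0,-0.03],"turn": [0,0,0],"grip": 0.06},
  {"delta_pos": [0.0125,0.0307,0],"turn": [0,0,0],"grip": 0.065},
  {"delta_pos": [0.0125,0.0307,0],"turn": [0,0,0],"grip": 0.065},
  {"delta_pos": [0.0125,0.0307,0],"turn": [0,0,0],"grip": 0.065},
  {"delta_pos": [0.0125,0.0307,0],"turn": [0,0,0],"grip": 0.065},
  {"delta_pos": [0.0125,0.0307,0],"turn": [0,0,0],"grip": 0.065},
])

```text
t: 30.85
tool_pos: [0.4996, 0.2442, 0.3174]
ee_rot: [0.108, 3.139, 0.0]
ft_force: [0.2, 0.4, 0.4]
finger_gap: 0.0651
grip_force: 0.0
```

>>> servo_tool([
  {"delta_pos": [0.0125,0.0307,0],"turn": [0,0,0],"grip": 0.065},
  {"delta_pos": [0.0125,0.0307,0],"turn": [0,0,0],"grip": 0.065},
  {"delta_pos": [0.0125,0.0307,0],"turn": [0,0,0],"grip": 0.065},
  {"delta_pos": [0,0,0],"turn": [0,0,0.066],"grip": 0.065},
  {"delta_pos": [0,0,0],"turn": [0,0,0.066],"grip": 0.065},
  {"delta_pos": [0,0,0],"turn": [0,0,0],"grip": 0.065},
  {"delta_pos": [0,0,0],"turn": [0,0,0],"grip": 0.065},
  {"delta_pos": [0,0,0],"turn": [0,0,0],"grip": 0.065},
])

```text
t: 31.52
tool_pos: [0.4693, 0.3371, 0.3172]
ee_rot: [-0.313, -3.126, 0.0]
ft_force: [0.5, -1.1, 0.3]
finger_gap: 0.0651
grip_force: 0.0
```

```bash
python3 - <<'E'
from plan import *
go(.468,.337,.237,-.20+np.pi/2)
t=read_camera("top");s=read_camera("side")
cv2.imwrite("pics/i_t.png",t);cv2.imwrite("pics/i_s.png",s)
cv2.imwrite("pics/i.png",np.hstack([cv2.resize(t[125:260,258:413],None,fx=2.6,fy=2.6),cv2.resize(s[195:330,225:380],None,fx=2.6,fy=2.6)]))
E
```

```text
t=31.52 yaw_now=1.3714 tilt=0.0002 turn_z=0.0006 now=[ 0.0013 -0.0004  0.0802] after=[ 0.0013 -0.0004  0.0802] gap=0.0651 F=[ 0.5 -1.1  0.3] tcp=[0.4693 0.3371 0.3172] gf=0.0
```

View pics/i.png

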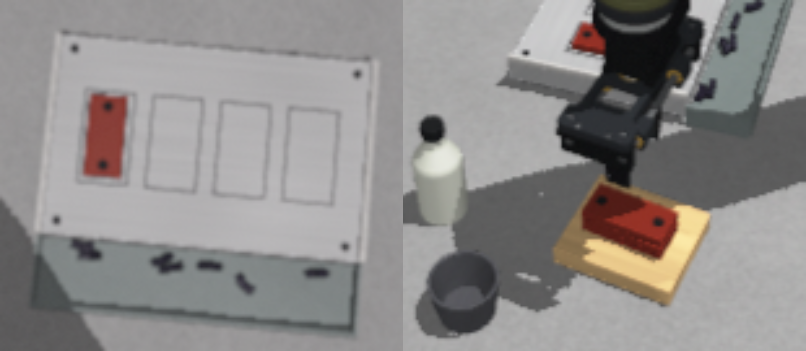

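Blank 1 lies centred and aligned in nest3 (crop (105,136)). Stack unmoved; checking its height against the side view.

```bash
python3 - <<'E'
from plan import *
for z in(.064,.054,.044): print(z,w2px("side",[.468,.337,z])[0])
E
```

```text
0.064 [312.94856079 272.60036416]
0.054 [312.9259601  275.08703672]
0.044 [312.90360991 277.54614772]
```

>>> servo_tool([
  {"delta_pos": [0.001,0,0.035],"turn": [0,0,0],"grip": 0.065},
  {"delta_pos": [0,0,0.02],"turn": [0,0,0],"grip": 0.065},
  {"delta_pos": [0,0,0.01],"turn": [0,0,0],"grip": 0.065},
  {"delta_pos": [0,0,0],"turn": [0,0,0],"grip": 0.065},
  {"delta_pos": [0,0,0],"turn": [0,0,0],"grip": 0.065},
])

```text
t: 32.03
tool_pos: [0.4684, 0.3374, 0.2524]
ee_rot: [-0.314, -3.125, 0.001]
ft_force: [0.1, -0.4, 0.2]
finger_gap: 0.065
grip_force: 0.0
```

```bash
python3 - <<'E'
from plan import *
go(.468,.337,.237,-.20+np.pi/2)
E
```

```text
t=32.03 yaw_now=1.3703 tilt=0.0006 turn_z=-0.0005 now=[ 0.0003 -0.0005  0.0154] after=[ 0.0003 -0.0005  0.0154] gap=0.0650 F=[ 0.1 -0.4  0.2] tcp=[0.4684 0.3374 0.2524] gf=0.0
```

Consistent with 4 high originally, 3 now (z = 0.054). Grip at TCP 0.237.

>>> servo_tool([
  {"delta_pos": [0,0,0.0155],"turn": [0,0,0],"grip": 0.065},
  {"delta_pos": [0,0,0],"turn": [0,0,0],"grip": 0.065},
  {"delta_pos": [0,0,0],"turn": [0,0,0],"grip": 0.03},
  {"delta_pos": [0,0,0],"turn": [0,0,0],"grip": 0.03},
  {"delta_pos": [0,0,0],"turn": [0,0,0],"grip": 0.03},
  {"delta_pos": [0,0,0],"turn": [0,0,0],"grip": 0.03},
  {"delta_pos": [0,0,0],"turn": [0,0,0],"grip": 0.03},
  {"delta_pos": [0,0,0],"turn": [0,0,0],"grip": 0.03},
  {"delta_pos": [0,0,0],"turn": [0,0,0],"grip": 0.03},
  {"delta_pos": [0,0,0],"turn": [0,0,0],"grip": 0.03},
])

```text
t: 32.87
tool_pos: [0.4688, 0.3382, 0.2383]
ee_rot: [0.314, 3.124, 0.003]
ft_force: [-0.4, 1.6, 5.7]
finger_gap: 0.0415
grip_force: 40.0
```

>>> servo_tool([
  {"delta_pos": [0,0,-0.01],"turn": [0,0,0],"grip": 0.03},
  {"delta_pos": [0,0,-0.03],"turn": [0,0,0],"grip": 0.03},
  {"delta_pos": [0,0,-0.04],"turn": [0,0,0],"grip": 0.03},
  {"delta_pos": [0,0,0],"turn": [0,0,-0.066],"grip": 0.03},
  {"delta_pos": [0,0,0],"turn": [0,0,-0.066],"grip": 0.03},
  {"delta_pos": [0,0,0],"turn": [0,0,0],"grip": 0.03},
])

```text
t: 33.37
tool_pos: [0.4679, 0.3371, 0.3169]
ee_rot: [-0.105, -3.139, 0.002]
ft_force: [-0.8, -0.9, -3.7]
finger_gap: 0.0413
grip_force: 40.0
```

```bash
python3 - <<'E'
from plan import *
go(*f2w(0,.037),.315,FX[1]+np.pi/2)
E
```

```text
t=33.37 yaw_now=1.5036 tilt=0.0015 turn_z=0.0009 now=[-0.1008 -0.3195  0.0023] after=[-0.1011 -0.3194  0.0023] gap=0.0413 F=[-0.8 -0.9 -3.7] tcp=[0.4679 0.3371 0.3169] gf=40.0
```

>>> servo_tool([
  {"delta_pos": [-0.01,-0.032,0],"turn": [0,0,0],"grip": 0.03},
  {"delta_pos": [-0.01,-0.032,0],"turn": [0,0,0],"grip": 0.03},
  {"delta_pos": [-0.01,-0.032,0],"turn": [0,0,0],"grip": 0.03},
  {"delta_pos": [-0.01,-0.032,0],"turn": [0,0,0],"grip": 0.03},
  {"delta_pos": [-0.01,-0.032,0],"turn": [0,0,0],"grip": 0.03},
  {"delta_pos": [-0.01,-0.032,0],"turn": [0,0,0],"grip": 0.03},
  {"delta_pos": [-0.01,-0.032,0],"turn": [0,0,0],"grip": 0.03},
  {"delta_pos": [-0.01,-0.032,0],"turn": [0,0,0],"grip": 0.03},
  {"delta_pos": [-0.01,-0.032,0],"turn": [0,0,0],"grip": 0.03},
  {"delta_pos": [-0.01,-0.032,0],"turn": [0,0,0],"grip": 0.03},
  {"delta_pos": [0,0,0],"turn": [0,0,0],"grip": 0.03},
])

```text
t: 34.28
tool_pos: [0.5464, 0.007, 0.3157]
ee_rot: [-0.117, -3.137, 0.005]
ft_force: [-0.7, 0.3, -3.7]
finger_gap: 0.0414
grip_force: 40.0
```

>>> servo_tool([
  {"delta_pos": [0,0,0],"turn": [0,0,0],"grip": 0.03},
  {"delta_pos": [0,0,0.03],"turn": [0,0,0],"grip": 0.03},
  {"delta_pos": [0,0,0.03],"turn": [0,0,0],"grip": 0.03},
  {"delta_pos": [0,0,0.015],"turn": [0,0,0],"grip": 0.03},
  {"delta_pos": [0,0,0],"turn": [0,0,0],"grip": 0.03},
  {"delta_pos": [0,0,0],"turn": [0,0,0],"grip": 0.03},
  {"delta_pos": [0,0,0],"turn": [0,0,0],"grip": 0.03},
])

```text
t: 34.87
tool_pos: [0.5465, 0.0122, 0.2428]
ee_rot: [0.106, 3.139, -0.0]
ft_force: [0.7, -0.6, -2.9]
finger_gap: 0.0416
grip_force: 40.0
```

```bash
python3 - <<'E'
from plan import *
go(*f2w(0,.037),.2345,FX[1]+np.pi/2)
E
```

```text
t=34.87 yaw_now=1.5031 tilt=0.0011 turn_z=0.0004 now=[-0.0006 -0.0005  0.0083] after=[-0.0006 -0.0005  0.0083] gap=0.0416 F=[ 0.7 -0.6 -2.9] tcp=[0.5465 0.0122 0.2428] gf=40.0
```

>>> servo_tool([
  {"delta_pos": [-0.0005,-0.0005,0.004],"turn": [0,0,0],"grip": 0.03},
  {"delta_pos": [0,0,0.003],"turn": [0,0,0],"grip": 0.03},
  {"delta_pos": [0,0,0.0015],"turn": [0,0,0],"grip": 0.03},
  {"delta_pos": [0,0,0],"turn": [0,0,0],"grip": 0.03},
  {"delta_pos": [0,0,0],"turn": [0,0,0],"grip": 0.03},
])

```text
t: 35.28
tool_pos: [0.547, 0.011, 0.2344]
ee_rot: [0.107, 3.138, 0.0]
ft_force: [-0.0, 0.2, 2.6]
finger_gap: 0.0415
grip_force: 40.0
```

>>> servo_tool([
  {"delta_pos": [0,0,0.001],"turn": [0,0,0],"grip": 0.03},
  {"delta_pos": [0,0,0],"turn": [0,0,0],"grip": 0.03},
  {"delta_pos": [0,0,0],"turn": [0,0,0],"grip": 0.03},
])

```text
t: 35.53
tool_pos: [0.5472, 0.011, 0.2343]
ee_rot: [0.107, 3.139, 0.0]
ft_force: [-3.8, 0.4, 9.2]
finger_gap: 0.0415
grip_force: 40.0
```

Contact. Release, return to the stack for the third.

>>> servo_tool([
  {"delta_pos": [0,0,0],"turn": [0,0,0],"grip": 0.06},
  {"delta_pos": [0,0,0],"turn": [0,0,0],"grip": 0.06},
  {"delta_pos": [0,0,0],"turn": [0,0,0],"grip": 0.06},
  {"delta_pos": [0,0,0],"turn": [0,0,0],"grip": 0.06},
  {"delta_pos": [0,0,-0.02],"turn": [0,0,0],"grip": 0.06},
  {"delta_pos": [0,0,-0.035],"turn": [0,0,0],"grip": 0.06},
  {"delta_pos": [0,0,-0.03],"turn": [0,0,0],"grip": 0.06},
  {"delta_pos": [0.01,0.032,0],"turn": [0,0,0],"grip": 0.065},
  {"delta_pos": [0.01,0.032,0],"turn": [0,0,0],"grip": 0.065},
  {"delta_pos": [0.01,0.032,0],"turn": [0,0,0],"grip": 0.065},
  {"delta_pos": [0.01,0.032,0],"turn": [0,0,0],"grip": 0.065},
  {"delta_pos": [0.01,0.032,0],"turn": [0,0,0],"grip": 0.065},
])

```text
t: 36.53
tool_pos: [0.507, 0.1753, 0.3173]
ee_rot: [0.108, 3.139, 0.0]
ft_force: [0.8, -0.5, -0.3]
finger_gap: 0.0647
grip_force: 0.0
```

>>> servo_tool([
  {"delta_pos": [0.01,0.032,0],"turn": [0,0,0],"grip": 0.065},
  {"delta_pos": [0.01,0.032,0],"turn": [0,0,0],"grip": 0.065},
  {"delta_pos": [0.01,0.032,0],"turn": [0,0,0],"grip": 0.065},
  {"delta_pos": [0.01,0.032,0],"turn": [0,0,0],"grip": 0.065},
  {"delta_pos": [0.01,0.032,0],"turn": [0,0,0],"grip": 0.065},
  {"delta_pos": [0,0,0],"turn": [0,0,0.066],"grip": 0.065},
  {"delta_pos": [0,0,0],"turn": [0,0,0.066],"grip": 0.065},
  {"delta_pos": [0,0,0],"turn": [0,0,0],"grip": 0.065},
  {"delta_pos": [0,0,0.03],"turn": [0,0,0],"grip": 0.065},
  {"delta_pos": [0,0,0.03],"turn": [0,0,0],"grip": 0.065},
  {"delta_pos": [0,0,0],"turn": [0,0,0],"grip": 0.065},
  {"delta_pos": [0,0,0],"turn": [0,0,0],"grip": 0.065},
])

```text
t: 37.53
tool_pos: [0.4681, 0.3363, 0.2554]
ee_rot: [-0.313, -3.122, 0.005]
ft_force: [0.7, 0.3, 1.1]
finger_gap: 0.0648
grip_force: 0.0
```

```bash
python3 - <<'E'
from plan import *
go(.468,.337,.227,-.20+np.pi/2)
t=read_camera("top"); cv2.imwrite("pics/j_t.png",t)
E
```

```text
t=37.53 yaw_now=1.3709 tilt=0.0049 turn_z=0.0002 now=[0.0001 0.0008 0.0284] after=[0.0001 0.0008 0.0284] gap=0.0648 F=[0.7 0.3 1.1] tcp=[0.4681 0.3363 0.2554] gf=0.0
```

>>> servo_tool([
  {"delta_pos": [0,0,0.018],"turn": [0,0,0],"grip": 0.065},
  {"delta_pos": [0,0,0.009],"turn": [0,0,0],"grip": 0.065},
  {"delta_pos": [0,0,0],"turn": [0,0,0],"grip": 0.065},
  {"delta_pos": [0,0,0],"turn": [0,0,0],"grip": 0.065},
  {"delta_pos": [0,0,0],"turn": [0,0,0],"grip": 0.065},
])

```text
t: 38.0
tool_pos: [0.4691, 0.3373, 0.2316]
ee_rot: [0.314, 3.125, 0.002]
ft_force: [1.3, 0.1, 0.6]
finger_gap: 0.065
grip_force: 0.0
```

>>> servo_tool([
  {"delta_pos": [0.001,0,0.0045],"turn": [0,0,0],"grip": 0.065},
  {"delta_pos": [0,0,0],"turn": [0,0,0],"grip": 0.065},
  {"delta_pos": [0,0,0],"turn": [0,0,0],"grip": 0.03},
  {"delta_pos": [0,0,0],"turn": [0,0,0],"grip": 0.03},
  {"delta_pos": [0,0,0],"turn": [0,0,0],"grip": 0.03},
  {"delta_pos": [0,0,0],"turn": [0,0,0],"grip": 0.03},
  {"delta_pos": [0,0,0],"turn": [0,0,0],"grip": 0.03},
  {"delta_pos": [0,0,0],"turn": [0,0,0],"grip": 0.03},
  {"delta_pos": [0,0,0],"turn": [0,0,0],"grip": 0.03},
  {"delta_pos": [0,0,0],"turn": [0,0,0],"grip": 0.03},
])

```text
t: 38.83
tool_pos: [0.4677, 0.3374, 0.226]
ee_rot: [0.314, 3.126, 0.001]
ft_force: [0.0, 1.7, 0.6]
finger_gap: 0.0415
grip_force: 40.0
```

>>> servo_tool([
  {"delta_pos": [0,0,-0.01],"turn": [0,0,0],"grip": 0.03},
  {"delta_pos": [0,0,-0.03],"turn": [0,0,0],"grip": 0.03},
  {"delta_pos": [0,0,-0.04],"turn": [0,0,0],"grip": 0.03},
  {"delta_pos": [0,0,-0.01],"turn": [0,0,-0.066],"grip": 0.03},
  {"delta_pos": [0,0,0],"turn": [0,0,-0.066],"grip": 0.03},
  {"delta_pos": [0,0,0],"turn": [0,0,0],"grip": 0.03},
])

```text
t: 39.33
tool_pos: [0.4679, 0.3372, 0.3178]
ee_rot: [0.106, 3.138, 0.001]
ft_force: [-1.2, -0.3, -2.7]
finger_gap: 0.0413
grip_force: 40.0
```

```bash
python3 - <<'E'
from plan import *
go(*f2w(0,-.037),.315,FX[1]+np.pi/2)
E
```

```text
t=39.33 yaw_now=1.5035 tilt=0.0023 turn_z=0.0008 now=[-0.1008 -0.3935  0.0026] after=[-0.1011 -0.3934  0.0026] gap=0.0413 F=[-1.2 -0.3 -2.7] tcp=[0.4679 0.3372 0.3178] gf=40.0
```

>>> servo_tool([
  {"delta_pos": [-0.0084,-0.0328,0],"turn": [0,0,0],"grip": 0.03},
  {"delta_pos": [-0.0084,-0.0328,0],"turn": [0,0,0],"grip": 0.03},
  {"delta_pos": [-0.0084,-0.0328,0],"turn": [0,0,0],"grip": 0.03},
  {"delta_pos": [-0.0084,-0.0328,0],"turn": [0,0,0],"grip": 0.03},
  {"delta_pos": [-0.0084,-0.0328,0],"turn": [0,0,0],"grip": 0.03},
  {"delta_pos": [-0.0084,-0.0328,0],"turn": [0,0,0],"grip": 0.03},
  {"delta_pos": [-0.0084,-0.0328,0],"turn": [0,0,0],"grip": 0.03},
  {"delta_pos": [-0.0084,-0.0328,0],"turn": [0,0,0],"grip": 0.03},
  {"delta_pos": [-0.0084,-0.0328,0],"turn": [0,0,0],"grip": 0.03},
  {"delta_pos": [-0.0084,-0.0328,0],"turn": [0,0,0],"grip": 0.03},
  {"delta_pos": [-0.0084,-0.0328,0],"turn": [0,0,0],"grip": 0.03},
  {"delta_pos": [-0.0084,-0.0328,0],"turn": [0,0,0],"grip": 0.03},
])

```text
t: 40.33
tool_pos: [0.5407, -0.064, 0.3147]
ee_rot: [-0.11, -3.137, -0.0]
ft_force: [0.4, 0.1, -1.8]
finger_gap: 0.0418
grip_force: 40.0
```

>>> servo_tool([
  {"delta_pos": [0,0,0],"turn": [0,0,0],"grip": 0.03},
  {"delta_pos": [0,0,0],"turn": [0,0,0],"grip": 0.03},
  {"delta_pos": [0,0,0.03],"turn": [0,0,0],"grip": 0.03},
  {"delta_pos": [0,0,0.03],"turn": [0,0,0],"grip": 0.03},
  {"delta_pos": [0,0,0.016],"turn": [0,0,0],"grip": 0.03},
  {"delta_pos": [0,0,0],"turn": [0,0,0],"grip": 0.03},
  {"delta_pos": [0,0,0],"turn": [0,0,0],"grip": 0.03},
  {"delta_pos": [0,0,0],"turn": [0,0,0],"grip": 0.03},
])

```text
t: 41.0
tool_pos: [0.5418, -0.0617, 0.2409]
ee_rot: [0.106, 3.138, -0.0]
ft_force: [0.5, -1.3, -2.6]
finger_gap: 0.0412
grip_force: 40.0
```

```bash
python3 - <<'E'
from plan import *
go(*f2w(0,-.037),.234,FX[1]+np.pi/2)
E
```

```text
t=41.00 yaw_now=1.5031 tilt=0.0013 turn_z=0.0004 now=[-0.0002 -0.0005  0.0069] after=[-0.0002 -0.0005  0.0069] gap=0.0412 F=[ 0.5 -1.3 -2.6] tcp=[ 0.5418 -0.0617  0.2409] gf=40.0
```

>>> servo_tool([
  {"delta_pos": [0,-0.0005,0.004],"turn": [0,0,0],"grip": 0.03},
  {"delta_pos": [0,0,0.003],"turn": [0,0,0],"grip": 0.03},
  {"delta_pos": [0,0,0.001],"turn": [0,0,0],"grip": 0.03},
  {"delta_pos": [0,0,0],"turn": [0,0,0],"grip": 0.03},
  {"delta_pos": [0,0,0],"turn": [0,0,0],"grip": 0.03},
])

```text
t: 41.42
tool_pos: [0.5414, -0.0628, 0.2321]
ee_rot: [0.107, 3.139, -0.0]
ft_force: [-1.0, 0.8, -2.6]
finger_gap: 0.0417
grip_force: 40.0
```

>>> servo_tool([
  {"delta_pos": [0,0,0.0007],"turn": [0,0,0],"grip": 0.03},
  {"delta_pos": [0,0,0],"turn": [0,0,0],"grip": 0.03},
  {"delta_pos": [0,0,0],"turn": [0,0,0],"grip": 0.03},
])

```text
t: 41.67
tool_pos: [0.5416, -0.0629, 0.232]
ee_rot: [0.107, 3.139, -0.0]
ft_force: [-2.8, -0.1, 5.1]
finger_gap: 0.0414
grip_force: 40.0
```

>>> servo_tool([
  {"delta_pos": [0,0,0],"turn": [0,0,0],"grip": 0.06},
  {"delta_pos": [0,0,0],"turn": [0,0,0],"grip": 0.06},
  {"delta_pos": [0,0,0],"turn": [0,0,0],"grip": 0.06},
  {"delta_pos": [0,0,0],"turn": [0,0,0],"grip": 0.06},
  {"delta_pos": [0,0,-0.02],"turn": [0,0,0],"grip": 0.06},
  {"delta_pos": [0,0,-0.035],"turn": [0,0,0],"grip": 0.06},
  {"delta_pos": [0,0,-0.03],"turn": [0,0,0],"grip": 0.06},
  {"delta_pos": [0.0084,0.0328,0],"turn": [0,0,0],"grip": 0.065},
  {"delta_pos": [0.0084,0.0328,0],"turn": [0,0,0],"grip": 0.065},
  {"delta_pos": [0.0084,0.0328,0],"turn": [0,0,0],"grip": 0.065},
  {"delta_pos": [0.0084,0.0328,0],"turn": [0,0,0],"grip": 0.065},
  {"delta_pos": [0.0084,0.0328,0],"turn": [0,0,0],"grip": 0.065},
])

```text
t: 42.67
tool_pos: [0.5102, 0.105, 0.3163]
ee_rot: [0.108, 3.139, 0.0]
ft_force: [0.8, 0.4, -1.1]
finger_gap: 0.0651
grip_force: 0.0
```

>>> servo_tool([
  {"delta_pos": [0.0084,0.0328,0],"turn": [0,0,0],"grip": 0.065},
  {"delta_pos": [0.0084,0.0328,0],"turn": [0,0,0],"grip": 0.065},
  {"delta_pos": [0.0084,0.0328,0],"turn": [0,0,0],"grip": 0.065},
  {"delta_pos": [0.0084,0.0328,0],"turn": [0,0,0],"grip": 0.065},
  {"delta_pos": [0.0084,0.0328,0],"turn": [0,0,0],"grip": 0.065},
  {"delta_pos": [0.0084,0.0328,0],"turn": [0,0,0],"grip": 0.065},
  {"delta_pos": [0.0084,0.0328,0],"turn": [0,0,0],"grip": 0.065},
  {"delta_pos": [0,0,0],"turn": [0,0,0.066],"grip": 0.065},
  {"delta_pos": [0,0,0],"turn": [0,0,0.066],"grip": 0.065},
  {"delta_pos": [0,0,0],"turn": [0,0,0],"grip": 0.065},
  {"delta_pos": [0,0,0.03],"turn": [0,0,0],"grip": 0.065},
  {"delta_pos": [0,0,0.03],"turn": [0,0,0],"grip": 0.065},
])

```text
t: 43.67
tool_pos: [0.4688, 0.3373, 0.2581]
ee_rot: [0.311, 3.121, 0.006]
ft_force: [0.4, 0.2, -1.0]
finger_gap: 0.0652
grip_force: 0.0
```

>>> servo_tool([
  {"delta_pos": [0,0,0.01],"turn": [0,0,0],"grip": 0.065},
  {"delta_pos": [0,0,0.01],"turn": [0,0,0],"grip": 0.065},
  {"delta_pos": [0,0,0],"turn": [0,0,0],"grip": 0.065},
  {"delta_pos": [0,0,0],"turn": [0,0,0],"grip": 0.065},
  {"delta_pos": [0,0,0],"turn": [0,0,0],"grip": 0.065},
  {"delta_pos": [0,0,0],"turn": [0,0,0],"grip": 0.065},
])

```text
t: 44.17
tool_pos: [0.4684, 0.3371, 0.238]
ee_rot: [0.314, 3.123, 0.003]
ft_force: [-0.7, -0.1, -0.3]
finger_gap: 0.0651
grip_force: 0.0
```

```bash
python3 - <<'E'
from plan import *
go(.468,.337,.2175,-.20+np.pi/2)
t=read_camera("top"); s=read_camera("side"); cv2.imwrite("pics/k_t.png",t); cv2.imwrite("pics/k_s.png",s)
cv2.imwrite("pics/k.png",np.hstack([cv2.resize(t[125:260,258:413],None,fx=2.6,fy=2.6),cv2.resize(s[195:330,225:380],None,fx=2.6,fy=2.6)]))
E
```

```text
t=44.17 yaw_now=1.3706 tilt=0.0032 turn_z=-0.0002 now=[ 0.0004 -0.0002  0.0205] after=[ 0.0004 -0.0002  0.0205] gap=0.0651 F=[-0.7 -0.1 -0.3] tcp=[0.4684 0.3371 0.238 ] gf=0.0
```

View pics/k.png

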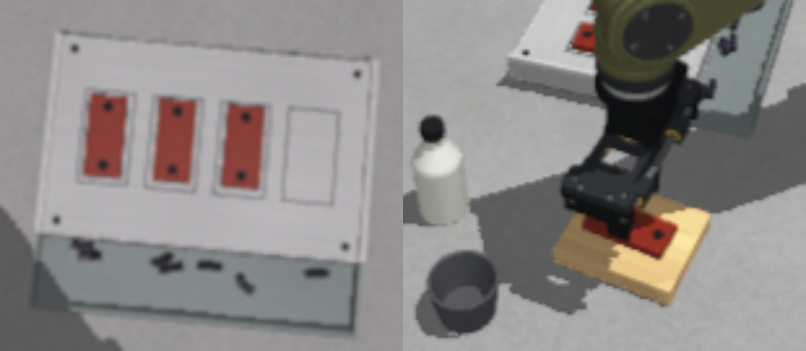

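Three blanks lie centred in nests 3, 2, 1 (crop x 105, 175, 242); one remains on the riser. Grip the last one.

>>> servo_tool([
  {"delta_pos": [0,0,0.01],"turn": [0,0,0],"grip": 0.065},
  {"delta_pos": [0,0,0.009],"turn": [0,0,0],"grip": 0.065},
  {"delta_pos": [0,0,0],"turn": [0,0,0],"grip": 0.065},
  {"delta_pos": [0,0,0],"turn": [0,0,0],"grip": 0.065},
  {"delta_pos": [0,0,0],"turn": [0,0,0],"grip": 0.065},
])

```text
t: 44.68
tool_pos: [0.4675, 0.3367, 0.2166]
ee_rot: [-0.314, -3.125, 0.001]
ft_force: [0.0, 0.3, -0.2]
finger_gap: 0.0647
grip_force: 0.0
```

>>> servo_tool([
  {"delta_pos": [0,0,0],"turn": [0,0,0],"grip": 0.03},
  {"delta_pos": [0,0,0],"turn": [0,0,0],"grip": 0.03},
  {"delta_pos": [0,0,0],"turn": [0,0,0],"grip": 0.03},
  {"delta_pos": [0,0,0],"turn": [0,0,0],"grip": 0.03},
  {"delta_pos": [0,0,0],"turn": [0,0,0],"grip": 0.03},
  {"delta_pos": [0,0,0],"turn": [0,0,0],"grip": 0.03},
  {"delta_pos": [0,0,0],"turn": [0,0,0],"grip": 0.03},
  {"delta_pos": [0,0,0],"turn": [0,0,0],"grip": 0.03},
])

```text
t: 45.35
tool_pos: [0.4678, 0.3369, 0.2174]
ee_rot: [0.314, 3.125, 0.001]
ft_force: [0.3, 1.1, 0.7]
finger_gap: 0.0416
grip_force: 40.0
```

>>> servo_tool([
  {"delta_pos": [0,0,-0.01],"turn": [0,0,0],"grip": 0.03},
  {"delta_pos": [0,0,-0.03],"turn": [0,0,0],"grip": 0.03},
  {"delta_pos": [0,0,-0.04],"turn": [0,0,0],"grip": 0.03},
  {"delta_pos": [0,0,-0.02],"turn": [0,0,-0.066],"grip": 0.03},
  {"delta_pos": [0,0,0],"turn": [0,0,-0.066],"grip": 0.03},
  {"delta_pos": [0,0,0],"turn": [0,0,0],"grip": 0.03},
])

```text
t: 45.85
tool_pos: [0.4679, 0.3367, 0.3194]
ee_rot: [0.105, 3.137, 0.001]
ft_force: [0.0, -0.5, -3.5]
finger_gap: 0.0414
grip_force: 40.0
```

```bash
python3 - <<'E'
from plan import *
go(*f2w(0,-.111),.315,FX[1]+np.pi/2)
E
```

```text
t=45.85 yaw_now=1.5036 tilt=0.0027 turn_z=0.0009 now=[-0.1006 -0.467   0.0042] after=[-0.1011 -0.4669  0.0042] gap=0.0414 F=[ 0.  -0.5 -3.5] tcp=[0.4679 0.3367 0.3194] gf=40.0
```

Move 14 rows of [-0.0072, -0.03335].

>>> servo_tool([
  {"delta_pos": [-0.0072,-0.0333,0],"turn": [0,0,0],"grip": 0.03},
  {"delta_pos": [-0.0072,-0.0333,0],"turn": [0,0,0],"grip": 0.03},
  {"delta_pos": [-0.0072,-0.0333,0],"turn": [0,0,0],"grip": 0.03},
  {"delta_pos": [-0.0072,-0.0333,0],"turn": [0,0,0],"grip": 0.03},
  {"delta_pos": [-0.0072,-0.0333,0],"turn": [0,0,0],"grip": 0.03},
  {"delta_pos": [-0.0072,-0.0333,0],"turn": [0,0,0],"grip": 0.03},
  {"delta_pos": [-0.0072,-0.0333,0],"turn": [0,0,0],"grip": 0.03},
  {"delta_pos": [-0.0072,-0.0333,0],"turn": [0,0,0],"grip": 0.03},
  {"delta_pos": [-0.0072,-0.0333,0],"turn": [0,0,0],"grip": 0.03},
  {"delta_pos": [-0.0072,-0.0333,0],"turn": [0,0,0],"grip": 0.03},
  {"delta_pos": [-0.0072,-0.0333,0],"turn": [0,0,0],"grip": 0.03},
  {"delta_pos": [-0.0072,-0.0333,0],"turn": [0,0,0],"grip": 0.03},
])

```text
t: 46.85
tool_pos: [0.5256, -0.0694, 0.3154]
ee_rot: [-0.11, -3.136, -0.001]
ft_force: [0.6, -0.0, -2.8]
finger_gap: 0.0417
grip_force: 40.0
```

>>> servo_tool([
  {"delta_pos": [-0.0072,-0.0333,0],"turn": [0,0,0],"grip": 0.03},
  {"delta_pos": [-0.0072,-0.0333,0],"turn": [0,0,0],"grip": 0.03},
  {"delta_pos": [0,0,0],"turn": [0,0,0],"grip": 0.03},
  {"delta_pos": [0,0,0],"turn": [0,0,0],"grip": 0.03},
  {"delta_pos": [0,0,0.03],"turn": [0,0,0],"grip": 0.03},
  {"delta_pos": [0,0,0.03],"turn": [0,0,0],"grip": 0.03},
  {"delta_pos": [0,0,0.016],"turn": [0,0,0],"grip": 0.03},
  {"delta_pos": [0,0,0],"turn": [0,0,0],"grip": 0.03},
  {"delta_pos": [0,0,0],"turn": [0,0,0],"grip": 0.03},
  {"delta_pos": [0,0,0],"turn": [0,0,0],"grip": 0.03},
])

```text
t: 47.68
tool_pos: [0.5367, -0.1346, 0.2421]
ee_rot: [0.106, 3.139, -0.0]
ft_force: [0.1, -0.9, -3.6]
finger_gap: 0.0416
grip_force: 40.0
```

```bash
python3 - <<'E'
from plan import *
go(*f2w(0,-.111),.234,FX[1]+np.pi/2)
E
```

```text
t=47.68 yaw_now=1.5031 tilt=0.0009 turn_z=0.0004 now=[-0.0003 -0.0014  0.0081] after=[-0.0003 -0.0014  0.0081] gap=0.0416 F=[ 0.1 -0.9 -3.6] tcp=[ 0.5367 -0.1346  0.2421] gf=40.0
```

>>> servo_tool([
  {"delta_pos": [0,-0.001,0.004],"turn": [0,0,0],"grip": 0.03},
  {"delta_pos": [0,0,0.003],"turn": [0,0,0],"grip": 0.03},
  {"delta_pos": [0,0,0.0015],"turn": [0,0,0],"grip": 0.03},
  {"delta_pos": [0,0,0],"turn": [0,0,0],"grip": 0.03},
  {"delta_pos": [0,0,0],"turn": [0,0,0],"grip": 0.03},
])

```text
t: 48.1
tool_pos: [0.5367, -0.1363, 0.2334]
ee_rot: [0.108, 3.138, -0.0]
ft_force: [1.2, 0.7, 0.6]
finger_gap: 0.0415
grip_force: 40.0
```

>>> servo_tool([
  {"delta_pos": [0,0,0.0007],"turn": [0,0,0],"grip": 0.03},
  {"delta_pos": [0,0,0],"turn": [0,0,0],"grip": 0.03},
  {"delta_pos": [0,0,0],"turn": [0,0,0],"grip": 0.03},
])

```text
t: 48.35
tool_pos: [0.5368, -0.1364, 0.2334]
ee_rot: [0.107, 3.139, -0.0]
ft_force: [-1.3, 0.9, 5.0]
finger_gap: 0.0415
grip_force: 40.0
```

Contact; release, lift, and back off toward +y so the cameras see.

>>> servo_tool([
  {"delta_pos": [0,0,0],"turn": [0,0,0],"grip": 0.06},
  {"delta_pos": [0,0,0],"turn": [0,0,0],"grip": 0.06},
  {"delta_pos": [0,0,0],"turn": [0,0,0],"grip": 0.06},
  {"delta_pos": [0,0,0],"turn": [0,0,0],"grip": 0.06},
  {"delta_pos": [0,0,-0.02],"turn": [0,0,0],"grip": 0.06},
  {"delta_pos": [0,0,-0.035],"turn": [0,0,0],"grip": 0.06},
  {"delta_pos": [0,0,-0.035],"turn": [0,0,0],"grip": 0.06},
  {"delta_pos": [0.0072,0.0333,0],"turn": [0,0,0],"grip": 0.065},
  {"delta_pos": [0.0072,0.0333,0],"turn": [0,0,0],"grip": 0.065},
  {"delta_pos": [0.0072,0.0333,0],"turn": [0,0,0],"grip": 0.065},
  {"delta_pos": [0.0072,0.0333,0],"turn": [0,0,0],"grip": 0.065},
  {"delta_pos": [0.0072,0.0333,0],"turn": [0,0,0],"grip": 0.065},
])

```text
t: 49.35
tool_pos: [0.5113, 0.0337, 0.322]
ee_rot: [0.108, 3.139, -0.0]
ft_force: [0.2, 1.1, 0.3]
finger_gap: 0.0648
grip_force: 0.0
```

>>> servo_tool([
  {"delta_pos": [0.0072,0.0333,0],"turn": [0,0,0],"grip": 0.065},
  {"delta_pos": [0.0072,0.0333,0],"turn": [0,0,0],"grip": 0.065},
  {"delta_pos": [0.0072,0.0333,0],"turn": [0,0,0],"grip": 0.065},
  {"delta_pos": [0.0072,0.0333,0],"turn": [0,0,0],"grip": 0.065},
  {"delta_pos": [0.0072,0.0333,0],"turn": [0,0,0],"grip": 0.065},
  {"delta_pos": [0.0072,0.0333,0],"turn": [0,0,0],"grip": 0.065},
  {"delta_pos": [0.0072,0.0333,0],"turn": [0,0,0],"grip": 0.065},
  {"delta_pos": [0.0072,0.0333,0],"turn": [0,0,0],"grip": 0.065},
  {"delta_pos": [0.0072,0.0333,0],"turn": [0,0,0],"grip": 0.065},
  {"delta_pos": [0,0,0],"turn": [0,0,0],"grip": 0.065},
  {"delta_pos": [0,0,0],"turn": [0,0,0],"grip": 0.065},
])

```text
t: 50.27
tool_pos: [0.4671, 0.3371, 0.3217]
ee_rot: [-0.102, -3.14, 0.001]
ft_force: [-0.5, 0.2, -0.2]
finger_gap: 0.0652
grip_force: 0.0
```

```bash
python3 - <<'E'
from plan import *
t=read_camera("top"); cv2.imwrite("pics/z.png",cv2.resize(t[95:305,180:520],None,fx=2.3,fy=2.3,interpolation=cv2.INTER_CUBIC))
E
```

```text
(no output)
```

View pics/z.png

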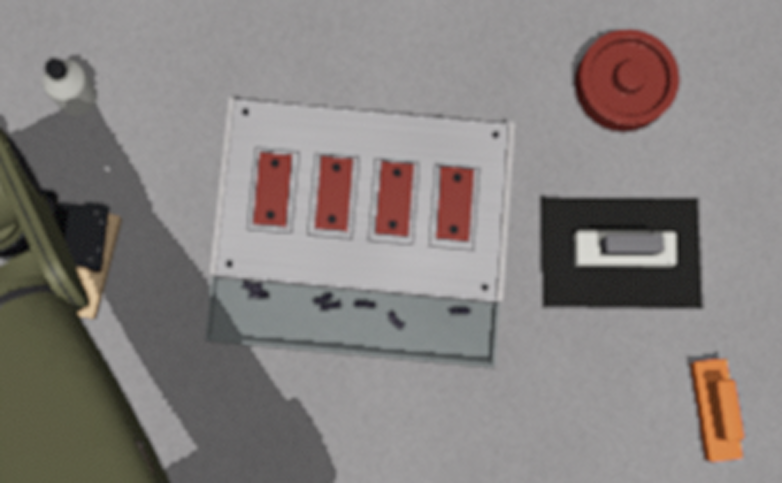

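All four blanks are inside their rectangles and aligned (crop x 272, 335, 395, 455). Seven chips are in the trough, and the scraper stands on its mat at (627,247).

```bash
python3 -c "
from plant import *
print(hand_in())"
```

```text
the job is handed in; nothing more can be done
None
```

The job is handed in: all seven chips were wiped into the trough, then the four red blanks laid aligned in their own rectangles, with the scraper upright on its mat and the bystanders not touched.

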